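# Fetch the feeder from behind the bottles and set it on the mating nuc

### The job

The little orange feeder is stuck at the back of the pine bottle caddy, hemmed in by three bottles: move all three bottles out and stand them in the black drip tray, then take the feeder and stand it squarely over the yellow-ringed feed hole on top of the white nuc, and after that put each bottle back upright in the caddy on the very spot where it stood at the start. Tip nothing over, and do not disturb the honey jar, the hive tool or the smoker.

Things in the scene. Friction and masses are not known exactly. Their poses are not given: they have to be found in the camera images.
- amber_bottle_center (a point): Amber bottle with a yellow cap and pale label band. Loose screw-cap bottle, 150 mm tall, round: body 60 mm in diameter up to 85 mm, shoulder narrowing to the neck at 105 mm, cap 38 mm in diameter from 116 to 150 mm above its underside (lift it by the cap from above). About 0.25 kg. This point is on its axis half-way up, 75 mm above its underside, so the middle of the cap is 58 mm above this point; z points up along the bottle.
- white_bottle_center (a point): White bottle with a blue cap and blue band. Loose screw-cap bottle, 150 mm tall, round: body 60 mm in diameter up to 85 mm, shoulder narrowing to the neck at 105 mm, cap 38 mm in diameter from 116 to 150 mm above its underside (lift it by the cap from above). About 0.25 kg. This point is on its axis half-way up, 75 mm above its underside, so the middle of the cap is 58 mm above this point; z points up along the bottle.
- green_bottle_center (a point): Green bottle with a red cap and pale label band. Loose screw-cap bottle, 150 mm tall, round: body 60 mm in diameter up to 85 mm, shoulder narrowing to the neck at 105 mm, cap 38 mm in diameter from 116 to 150 mm above its underside (lift it by the cap from above). About 0.25 kg. This point is on its axis half-way up, 75 mm above its underside, so the middle of the cap is 58 mm above this point; z points up along the bottle.
- feeder_center (a point): Small contact feeder, loose: an orange pot standing on its white gauze lid, round, 44 mm in diameter at the foot and 40 mm at the top, 48 mm tall, 70 g. At the start it stands in the caddy, about 10 mm from the sides of the bottles on its left, right and front, so there is no room for fingers until they are gone. This point is on its axis half-way up, 24 mm above its underside; z up.
- feed_hole (a point): Feed hole of the mating nuc: a 24 mm black hole in a 36 mm yellow ring in the flat, firm, clear crown sheet. This point is the centre of the hole on the sheet's top, 118 mm above the table; z up. The nuc is a fixed white foam box, 240 x 150 x 120 mm, long axis along this point's x axis; the box's centre is 20 mm towards +x of this point. A low landing lip sticks out 27 mm at its -x end. Its rim stands 2 mm above the sheet, 54 mm from the hole to either side in y.
- caddy: Fixed open pine tote, 180 mm (its x) by 240 mm (its y). Origin: centre of the underside, on the table; -x is its front, towards the robot. Floor 8 mm above the table, walls 10 mm thick; the front and back walls (x = -90 to -80 and +80 to +90 mm) are 45 mm high, the two ends (y = +-110 to +-120 mm) 76 mm high. Bottles stand near (x, y) = (30, 62), (30, -62) and (-32, 0) mm, which bottle where varies, on flush dark rubber discs; the feeder stands near (30, 0) mm.
- tray: Fixed black drip tray, 290 mm (its x) by 170 mm (its y), inside 278 x 158 mm, flat floor 4 mm above the table, rim 18 mm high and 6 mm thick. Origin: centre of the underside, on the table. Empty at the start; there is room for the three bottles side by side along x, 80 mm apart.
- honey_jar_center (a point): Bystander: amber honey jar with a steel lid, 68 mm in diameter, 90 mm tall, loose. This point is half-way up.
- hive_tool_center (a point): Bystander: flat steel hive tool, about 290 mm long (its x), 44 mm at its widest, 5 mm thick, with a yellow middle, lying loose on the table beyond the caddy. This point is near its middle.
- smoker_center (a point): Bystander: steel bee smoker with wooden bellows, fire can 100 mm in diameter, 235 mm tall to the tip of its cone, bellows reaching 110 mm from the axis towards -x, loose. This point is on the can's axis, 75 mm up.
Things that resemble listed ones, but are neither listed nor needed, are in the scene too. There is more than one size of the part that bears feeder_center; the job needs the smaller.

How it is judged:
By the outcome, as a careful person would: the job done as asked, in the order asked, and still so for the second after the job is handed in, with the robot touching nothing.
It also fails if it takes over 144 s, if anything falls off the work surface, if the arm or the gripper's body presses on something with over 40 N, if the wrist force passes 120 N, or if a joint passes its speed limit or range.

### The arm

A 6-joint arm with a two-finger parallel gripper is mounted at the origin on the work surface. World frame = base frame: x ahead of the robot, y to its left, z up, the work surface at z = 0. Lengths are in m, angles in rad, forces in N, time in s.
With the tool pointing down it reaches from about 0.35 to 0.775 m from the base axis. Payload 7.3 kg.
Tool frame: the origin (TCP) lies between the finger pads; the fingertips stand 8 mm ahead of it and the grasp point (between the pads) lies 11 mm behind it (robot.nose_length is the distance from the TCP to the fingertips, in m); z points along the fingers, y is the line along which they close (so a half turn about z gives the same grasp; the last joint's range is limited). The gripper opens to 92 mm and grips with 3 to 60 N. Pads are 19 mm wide; open, the fingers measure 130 mm over their backs; the gripper's body (75 mm by 190 mm) begins 47 mm behind the grasp point.
Start: joints at [-1.367, 0.342, 1.524, -0, 1.275, -0.146], TCP at [0.18, -0.493, 0.209] pointing down, gripper open.
Joint ranges: [-2.53, 2.53], [-0.77, 2.02], [0.04, 2.7], [-1, 4.14], [0.28, 2.66], [-3.11, 3.11]. Speed limits (rad/s): [2.57, 2.57, 3.14, 3.14, 3.14, 3.14].

### API

Orientations are given as [roll, pitch, yaw] about the fixed x, y, z axes, in that order (R = Rz(yaw) Ry(pitch) Rx(roll)).
In Python, from cell import robot gives the robot as it stands. The module is installed in compiled form; this text tells all that it offers.
- The arm moves only by the shell command python3 -m jog 'ROWS' [FORCE]. ROWS is JSON, a list that holds one entry, the list of rows, each a list of 5 numbers: the gripper's target within -1 to 1 (fully open at 1, half-way at 0, shut at -1), then the shift along the tool's x, y, z in m, then the turn about the tool's z in rad. A call has 1 to 5 rows; each row is the pose to reach, as a shift and turn from the pose commanded when the call began, along the tool's axes at that moment; what a row does not reach only later rows make up. A row lasts 1/12 s, in which the tool goes at most 41.7 mm and 7.16 degrees, less where a joint would pass 70% of its speed; a pose out of reach is approached as far as the arm can. A call with a gripper value outside its range is refused whole. The fingers move at their own pace and stop on an object; FORCE is the grip in N (left out, the last holds). Time passes only in rows, so rows that repeat a pose let the fingers close. It gives the time, the measured TCP pose, the force, the opening and the grip force at its end, in the units of the state.
- robot.observe(): the state, without advancing time (a new reading comes with each control period).
- robot.read_camera(name): name is "scene" or "top" or "wrist"; returns the picture (420x560x3 uint8, red, green, blue); there is no depth.
- robot.camera_model(name): a dict with "camera_matrix" (3x3 intrinsics, pixels), "dist_coeffs" ([k1, k2, p1, p2, k3] as OpenCV has them; the pictures are not rectified), "position" and "attitude" of the camera in the world; the wrist camera has in their place "mount" (4x4, takes a point from camera to tool coordinates, whose origin is the TCP and whose axes are the flange's). Camera axes: x right, y down, z forward; pixel columns grow to the right and rows downward; lengths in m; the calibration is good to about 2 mm. A picture is of the moment at which its call begins: read the wrist's pose just before it. camera_model takes no time and is no camera call.
- robot.hand_in(): hands the job in; it is judged then, once.
The state is a dict: "time": time; "qpos": joint angles; "qvel": joint speeds; "joint_efforts": joint torques, N m; "tool_pos": TCP position; "tool_rot": TCP orientation; "contact_force": force on the tool from outside, world axes, zero at the start; "torque": the same for the moment, N m; "opening": finger opening in m; "grip_force": force on a finger pad.
Only numpy, scipy, OpenCV 4.12 (cv2) and the standard library are available. Lean on these libraries where they do the work, as an engineer would, in place of code of your own. Each camera call takes 0.05 s, during which the arm holds its last target. There are 200 camera calls.

## Working session

There is one attempt and no reset: what is moved stays moved. The work goes in short steps, Python scripts to look and compute and a shell command to move; the robot and the scene stay as the last step left them, time stands still between calls to the robot, and variables do not carry over. Pictures are saved under pics/ and viewed, at most 14 in all, crops included, and the job is handed in when it is done.

```bash
mkdir -p pics; ls; cat > h.py <<'E'
import numpy as np, cv2, json
from cell import robot
from scipy.spatial.transform import Rotation as R
def cam(name):
    m=robot.camera_model(name); K=np.array(m["camera_matrix"]);D=np.array(m["dist_coeffs"],float)
    if "mount" in m:
        s=robot.observe(); T=np.eye(4);T[:3,:3]=rot(s["tool_rot"]);T[:3,3]=s["tool_pos"]; T=T@np.array(m["mount"])
    else:
        T=np.eye(4);T[:3,:3]=rot(m["attitude"]);T[:3,3]=m["position"]
    return K,D,T
def rot(a):
    a=np.array(a,float)
    return a if a.shape==(3,3) else R.from_euler('xyz',a).as_matrix() if a.size==3 else R.from_quat(a).as_matrix()
def shot(name,f):
    c=cam(name); im=robot.read_camera(name)[:,:,::-1].copy(); cv2.imwrite(f,im); np.savez(f+'.npz',K=c[0],D=c[1],T=c[2]); return im,c
def load(f):
    z=np.load(f+'.npz'); return z['K'],z['D'],z['T']
def ray(c,uv):
    K,D,T=c; p=cv2.undistortPoints(np.array(uv,float).reshape(-1,1,2),K,D).reshape(-1,2)
    d=np.c_[p,np.ones(len(p))]@T[:3,:3].T; return T[:3,3],d
def onz(c,uv,z):
    o,d=ray(c,uv); return o+d*((z-o[2])/d[:,2])[:,None]
def tri(c1,u1,c2,u2):
    o1,d1=ray(c1,u1);o2,d2=ray(c2,u2);out=[]
    for a,b in zip(d1,d2):
        s=np.linalg.lstsq(np.c_[a,-b],o2-o1,rcond=None)[0]
        p,q=o1+a*s[0],o2+b*s[1]; out.append(np.r_[(p+q)/2,np.linalg.norm(p-q)])
    return np.array(out)
def proj(c,P):
    K,D,T=c; Ti=np.linalg.inv(T); return cv2.projectPoints(np.array(P,float).reshape(-1,3),R.from_matrix(Ti[:3,:3]).as_rotvec(),Ti[:3,3],K,D)[0].reshape(-1,2)
E
python3 - <<'E'
from h import *
print(robot.observe())
for n in("scene","top","wrist"):
    print(n,{k:np.round(v,3).tolist() if k!='x' else v for k,v in robot.camera_model(n).items()})
    shot(n,f'pics/{n}0.png')
E
```

```text
pics
{'time': 0.0, 'qpos': array([-1.36701998e+00,  3.42696639e-01,  1.52501147e+00, -1.04162742e-05,
        1.27541326e+00, -1.45994647e-01]), 'qvel': array([ 0.00068054,  0.00072149, -0.00103859,  0.00013159, -0.00077659,
        0.00214377]), 'joint_efforts': array([-4.17937583e-03, -4.31251431e+01, -2.44222945e+01,  7.14008510e-02,
        5.59939002e-02, -9.72220278e-05]), 'tool_pos': array([ 0.17983935, -0.49277169,  0.20816047]), 'tool_rot': array([-3.14007875e+00, -2.12538182e-04,  3.49773874e-01]), 'contact_force': array([0.60907448, 0.0291402 , 0.19312109]), 'torque': array([-0.02162152,  0.03496222,  0.08675161]), 'grip_force': 0.0, 'opening': 0.09184848595758564}
scene {'camera_matrix': [[525.068, 0.0, 274.16], [0.0, 525.068, 210.711], [0.0, 0.0, 1.0]], 'dist_coeffs': [-0.142, 0.0, 0.0, 0.0, 0.0], 'position': [1.575, -0.673, 0.911], 'attitude': [-2.2, -0.011, 1.092]}
top {'camera_matrix': [[452.81, 0.0, 281.183], [0.0, 452.81, 205.819], [0.0, 0.0, 1.0]], 'dist_coeffs': [-0.117, 0.0, 0.0, 0.0, 0.0], 'position': [0.415, -0.123, 1.429], 'attitude': [-3.038, -0.001, -1.593]}
wrist {'camera_matrix': [[326.453, 0.0, 282.275], [0.0, 326.453, 203.586], [0.0, 0.0, 1.0]], 'dist_coeffs': [0.012, 0.0, 0.0, 0.0, 0.0], 'mount': [[-0.001, -0.951, -0.309, 0.085], [1.0, -0.001, -0.0, 0.0], [0.0, -0.309, 0.951, -0.177], [0.0, 0.0, 0.0, 1.0]]}
```

View pics/top0.png

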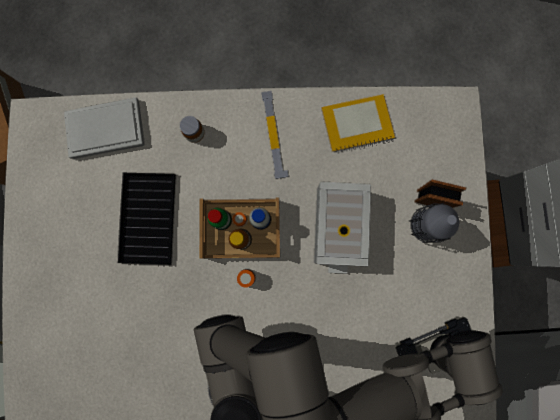

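View pics/scene0.png

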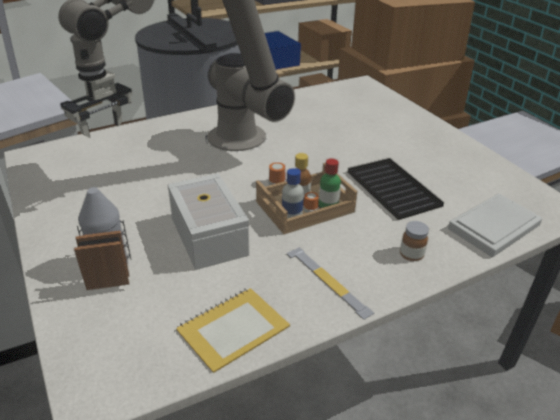

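The top view shows the tray at (147,218), the caddy at (240,229) with caps red (216,216), blue (259,216) and yellow (238,239), and the nuc ring at (344,230). There are two orange pots: one inside the caddy at (240,218), and a bigger one outside at (246,279). The one in the caddy fits, because it is hemmed in by the bottles. I'll enlarge to confirm.

```bash
python3 - <<'E'
from h import *
a=cv2.imread('pics/top0.png');b=cv2.imread('pics/scene0.png')
A=cv2.resize(a[160:300,110:380],None,fx=2.96,fy=2.96,interpolation=cv2.INTER_CUBIC)[:400]
A=cv2.resize(a[165:295,110:380],(800,385),interpolation=cv2.INTER_CUBIC)
B=cv2.resize(b[140:235,160:455],(663,214),interpolation=cv2.INTER_CUBIC)
B=cv2.copyMakeBorder(B,0,0,0,137,cv2.BORDER_CONSTANT)
cv2.imwrite('pics/crop0.png',np.vstack([A,B]))
ct,cs=load('pics/top0.png'),load('pics/scene0.png')
def blob(im,lo,hi,box):
    x0,y0,x1,y1=box; h=cv2.cvtColor(im,cv2.COLOR_BGR2HSV)[y0:y1,x0:x1]
    m=cv2.inRange(h,lo,hi); n,l,s,c=cv2.connectedComponentsWithStats(m)
    i=1+np.argmax(s[1:,4]); return c[i]+[x0,y0],s[i]
for nm,lo,hi,bt,bs in [("blue",(105,100,60),(125,255,255),(245,200,275,232),(283,165,303,185)),
 ("yellow",(18,120,60),(32,255,255),(225,225,252,252),(290,150,312,172)),
 ("red",(0,0,0),(0,0,0),None,None),("ring",(18,110,60),(34,255,255),(334,220,354,240),(192,188,216,206))]:
    if bt is None: continue
    u,s=blob(a,lo,hi,bt);v,t=blob(b,lo,hi,bs); print(nm,u.round(1),s,v.round(1),t,tri(ct,[u],cs,[v]).round(4))
def red(im,box):
    x0,y0,x1,y1=box;h=cv2.cvtColor(im,cv2.COLOR_BGR2HSV)[y0:y1,x0:x1]
    m=cv2.inRange((h.astype(int)+[90,0,0]).astype(np.int32)%[180,256,256]*1.0,(82,150,60),(93,255,255)); n,l,s,c=cv2.connectedComponentsWithStats(m)
    i=1+np.argmax(s[1:,4]); return c[i]+[x0,y0],s[i]
u,s=red(a,(200,200,232,232));v,t=red(b,(320,155,345,178)); print("red",u.round(1),s,v.round(1),t,tri(ct,[u],cs,[v]).round(4))
print("ring z.118",onz(ct,[(344,230)],.118))
print("tray",onz(ct,[(120,172),(176,173),(173,266),(117,263)],.018).round(3))
print("caddy",onz(ct,[(202,199),(280,199),(279,256),(202,259)],.07).round(3))
E
```

```text
blue [257.9 215.1] [  7   9  13  13 139] [294.  174.6] [  5   4  12  15 125] [[ 0.524  -0.0585  0.1478  0.0031]]
yellow [235.9 238. ] [  4   6  14  15 161] [301.8 158.8] [ 6  4 11 15 87] [[0.4599 0.0042 0.1477 0.0013]]
ring [343.4 230.1] [ 4  4 12 13 80] [206.7 197.3] [12  7  5  5 12] [[ 0.4783 -0.3009  0.1193  0.0094]]
red [214.  215.5] [  8  10  13  13 128] [331.9 162. ] [ 7  5 10  5 41] [[0.5242 0.0647 0.1556 0.0012]]
ring z.118 [[ 0.47669534 -0.30722861  0.118     ]]
tray [[0.682 0.388 0.018]
 [0.674 0.205 0.018]
 [0.381 0.214 0.018]
 [0.392 0.394 0.018]]
caddy [[ 0.582  0.113  0.07 ]
 [ 0.577 -0.124  0.07 ]
 [ 0.406 -0.117  0.07 ]
 [ 0.401  0.114  0.07 ]]
```

View pics/crop0.png

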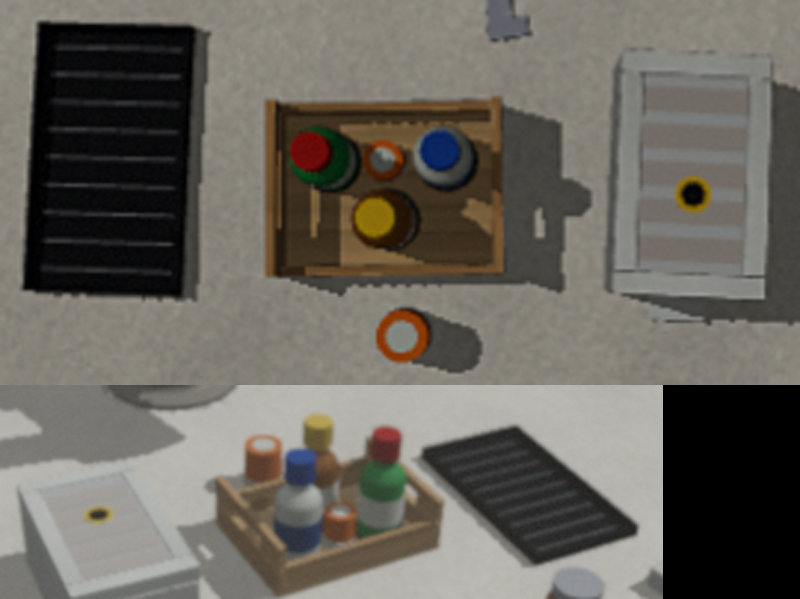

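The crop confirms it: the smaller orange pot stands in the caddy between the red-capped (green), blue-capped (white) and yellow-capped (amber) bottles. The larger pot stands outside. Cap heights of about 0.15 m match the text. I'll move above the caddy for a close look.

```bash
python3 -m jog '[[[1,0,0,-0.04,0.1],[1,0,0,-0.08,0.2],[1,0,0,-0.12,0.3],[1,0,0,-0.15,0.35],[1,0,0,-0.15,0.35]]]' 20
python3 -m jog '[[[1,0.02,-0.035,0,0],[1,0.04,-0.07,0,0],[1,0.06,-0.1,0,0],[1,0.08,-0.13,0,0],[1,0.08,-0.13,0,0]]]'
python3 -m jog '[[[1,0.02,-0.035,0,0],[1,0.04,-0.07,0,0],[1,0.06,-0.1,0,0],[1,0.08,-0.13,0,0],[1,0.1,-0.16,0,0]]]'
python3 -m jog '[[[1,0.02,-0.035,0,0],[1,0.04,-0.07,0,0],[1,0.06,-0.1,0,0],[1,0.08,-0.13,0,0],[1,0.1,-0.16,0,0]]]'
python3 -m jog '[[[1,0.02,-0.02,0,0],[1,0.04,-0.04,0,0],[1,0.04,-0.04,0,0],[1,0.04,-0.04,0,0],[1,0.04,-0.04,0,0]]]'
python3 - <<'E'
from h import *
s=robot.observe();print(s['time'],s['tool_pos'],s['tool_rot'],s['qpos'])
shot('wrist','pics/w1.png')
E
```

```text
time: 0.57
tool_pos: [0.1804, -0.495, 0.3655]
tool_rot: [3.13, -0.002, -0.003]
contact_force: [-0.1, -0.5, 1.0]
opening: 0.0922
grip_force: 0.0
time: 0.98
tool_pos: [0.2624, -0.3586, 0.359]
tool_rot: [-3.14, -0.002, 0.005]
contact_force: [-0.5, -1.5, 0.6]
opening: 0.0919
grip_force: 0.0
time: 1.4
tool_pos: [0.3604, -0.2017, 0.3583]
tool_rot: [-3.141, 0.0, -0.0]
contact_force: [0.5, 0.9, -0.2]
opening: 0.0917
grip_force: 0.0
time: 1.82
tool_pos: [0.4605, -0.0416, 0.3582]
tool_rot: [3.141, 0.001, 0.001]
contact_force: [0.6, -1.3, 0.0]
opening: 0.0919
grip_force: 0.0
time: 2.23
tool_pos: [0.4996, -0.0037, 0.3581]
tool_rot: [3.141, 0.002, 0.0]
contact_force: [0.5, -0.4, -0.3]
opening: 0.0913
grip_force: 0.0
2.2333 [ 0.49962883 -0.00365454  0.35814425] [3.14125809e+00 1.51645448e-03 1.60270922e-04] [-1.60436308e-01  2.24106356e-01  1.28318677e+00 -5.73962655e-04
  1.63574296e+00  1.41016266e+00]
```

View pics/w1.png

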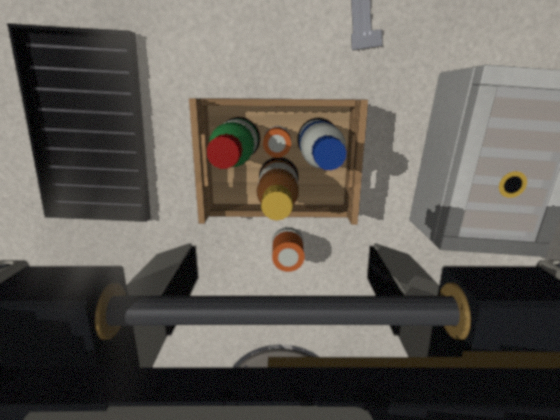

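The wrist view shows all of it: caps red (225,152), blue (330,153) and yellow (277,206), the small feeder (278,143), the ring (513,185) and the tray on the left. I'll fit the cap silhouettes and the ring across the views.

```bash
cat > fit.py <<'E'
from h import *
from scipy.optimize import minimize
COL={'red':[((0,150,50),(5,255,255)),((172,150,50),(180,255,255))],'blue':[((108,130,40),(125,255,255))],'yellow':[((20,140,60),(32,255,255))],'ring':[((18,100,60),(34,255,255))],'orange':[((5,130,60),(16,255,255))]}
def mask(f,col,uv,r):
    im=cv2.imread(f); h=cv2.cvtColor(im,cv2.COLOR_BGR2HSV); m=sum(cv2.inRange(h,*c) for c in COL[col]).astype(np.uint8)
    w=np.zeros_like(m); cv2.circle(w,tuple(int(round(x)) for x in uv),int(r),255,-1); m&=w
    n,l,s,c=cv2.connectedComponentsWithStats(m); m=((l==1+np.argmax(s[1:,4]))*255).astype(np.uint8) if n>1 else m
    k=cv2.findContours(m,cv2.RETR_EXTERNAL,cv2.CHAIN_APPROX_NONE)[0]
    return np.vstack(k)[:,0] if k else None
t=np.linspace(0,2*np.pi,60)
def sil(c,p,rt,rb,h):
    P=np.vstack([np.c_[p[0]+r*np.cos(t),p[1]+r*np.sin(t),t*0+z] for r,z in((rt,p[2]),(rb,p[2]-h))])
    return cv2.convexHull(proj(c,P).astype(np.float32))[:,0]
def fit(views,col,p0,rt=.019,rb=.019,h=.034,rad=1.6):
    D=[]
    for f in views:
        c=load(f); s=sil(c,p0,rt,rb,h); uv=s.mean(0); k=mask(f,col,uv,rad*np.ptp(s,0).max()/2+3)
        if k is not None: D.append((c,cv2.convexHull(k)[:,0]))
    def ex(s): # support function in 24 directions
        a=np.arange(24)*np.pi/12; return (s@np.array([np.cos(a),np.sin(a)])).max(0)
    def cost(p):
        return sum(np.abs(ex(sil(c,p,rt,rb,h))-ex(k)-0.4*0).mean() for c,k in D)
    r=minimize(cost,p0,method='Nelder-Mead',options=dict(initial_simplex=np.array(p0)+.004*np.r_[np.zeros((1,3)),np.eye(3)],xatol=1e-5,fatol=1e-4))
    return r.x.round(4),round(r.fun/len(D),2)
E
python3 - <<'E'
from fit import *
V=['pics/w1.png','pics/top0.png','pics/scene0.png']
for n,p in(('red',(.524,.065,.158)),('blue',(.524,-.0585,.158)),('yellow',(.46,.004,.158))):
    print(n,fit(V,n,p),[fit([v],n,p) for v in V[:1]], fit(V[1:],n,p))
print('ring',fit(V,'ring',(.4767,-.305,.118),.018,.018,1e-4),[fit([v],'ring',(.4767,-.305,.118),.018,.018,1e-4) for v in V])
c=load(V[0]); print('feeder',onz(c,[(278,142)],.056).round(4))
print('tray',onz(c,[(10,27),(135,33),(149,219),(45,220)],.018).round(3))
print('caddyback/front outer',onz(c,[(190,99),(366,99),(358,222),(197,222)],.076).round(3))
E
```

```text
red (array([0.5227, 0.0672, 0.1495]), np.float64(2.24)) [(array([0.5186, 0.0721, 0.1276]), np.float64(0.28))] (array([0.5228, 0.0665, 0.1508]), np.float64(2.9))
blue (array([ 0.5224, -0.0583,  0.1535]), np.float64(2.04)) [(array([ 0.5163, -0.064 ,  0.1222]), np.float64(0.26))] (array([ 0.5226, -0.0582,  0.1535]), np.float64(2.41))
yellow (array([0.4588, 0.0035, 0.1546]), np.float64(0.63)) [(array([0.4538, 0.0038, 0.1419]), np.float64(0.49))] (array([0.4624, 0.0107, 0.0798]), np.float64(0.33))
ring (array([ 0.4757, -0.3054,  0.1176]), np.float64(0.59)) [(array([ 0.4721, -0.3142,  0.1054]), np.float64(0.13)), (array([ 0.4777, -0.3088,  0.0959]), np.float64(0.14)), (array([ 0.2174, -0.2171, -0.0668]), np.float64(0.26))]
feeder [[0.5231 0.0025 0.056 ]]
tray [[0.677 0.377 0.018]
 [0.671 0.204 0.018]
 [0.39  0.221 0.018]
 [0.388 0.395 0.018]]
caddyback/front outer [[ 0.583  0.119  0.076]
 [ 0.582 -0.116  0.076]
 [ 0.406 -0.117  0.076]
 [ 0.407  0.125  0.076]]
```

```bash
python3 -m jog '[[[1,0.01,-0.025,0.03,0],[1,0.02,-0.05,0.06,0],[1,0.023,-0.071,0.098,0],[1,0.023,-0.071,0.098,0],[1,0.023,-0.071,0.098,0]]]' 
python3 - <<'E'
from fit import *
s=robot.observe();print(s['tool_pos'])
shot('wrist','pics/w2.png')
V=['pics/w2.png','pics/w1.png']
for n,p in(('red',(.523,.067,.158)),('blue',(.5225,-.058,.158)),('yellow',(.459,.0035,.158))):
    try: print(n,fit(V,n,p),[fit([v],n,p) for v in V[:1]])
    except Exception as e: print(n,e)
E
```

```text
time: 2.7
tool_pos: [0.5217, 0.0673, 0.2595]
tool_rot: [3.141, 0.004, 0.0]
contact_force: [-0.0, -0.2, 0.4]
opening: 0.0918
grip_force: 0.0
[0.52171126 0.0673001  0.25952116]
red (array([0.5224, 0.0663, 0.1516]), np.float64(1.03)) [(array([0.5176, 0.0655, 0.138 ]), np.float64(0.29))]
blue (array([ 0.5198, -0.0617,  0.1491]), np.float64(1.07)) [(array([ 0.5159, -0.0677,  0.1378]), np.float64(0.31))]
yellow (array([0.4574, 0.0031, 0.1543]), np.float64(0.72)) [(array([0.4541, 0.0012, 0.1483]), np.float64(0.38))]
```

View pics/w2.png

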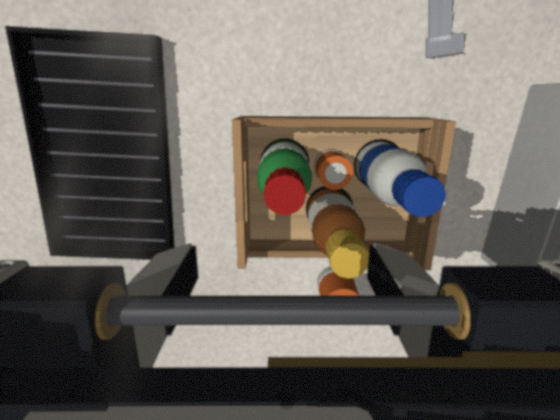

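The wrist view has the red cap centred under the gripper at (285,191). The fits agree: green bottle at about (0.5225, 0.066) with its cap top at about 0.155. Descending, gripping and lifting.

```bash
python3 -m jog '[[[1,0.001,0.001,0.035,0],[1,0.001,0.001,0.07,0],[1,0.001,0.001,0.1,0],[1,0.001,0.001,0.12,0],[1,0.001,0.001,0.129,0]]]' 
python3 -m jog '[[[0.3,0,0,0,0],[0,0,0,0,0],[-0.2,0,0,0,0],[-0.5,0,0,0,0],[-0.5,0,0,0,0]]]' 20
python3 -m jog '[[[-0.6,0,0,0,0],[-0.6,0,0,0,0],[-0.6,0,0,0,0],[-0.6,0,0,-0.01,0],[-0.6,0,0,-0.02,0]]]' 20
```

```text
time: 3.17
tool_pos: [0.524, 0.065, 0.1315]
tool_rot: [3.141, 0.0, -0.002]
contact_force: [0.1, -0.6, 0.5]
opening: 0.0918
grip_force: 0.0
time: 3.58
tool_pos: [0.5249, 0.0666, 0.1332]
tool_rot: [3.141, -0.003, -0.0]
contact_force: [0.4, -0.1, 0.2]
opening: 0.0634
grip_force: 0.0
time: 4.0
tool_pos: [0.5235, 0.0667, 0.1519]
tool_rot: [3.141, 0.002, -0.0]
contact_force: [-0.1, -0.7, 0.0]
opening: 0.0311
grip_force: 0.0
```

```bash
python3 - <<'E'
from fit import *
s=robot.observe();print(s['opening'],s['grip_force'],s['tool_pos'])
w,_=shot('wrist','pics/w3.png'); b,_=shot('scene','pics/s3.png')
B=cv2.resize(b[120:240,230:400],(565,400),interpolation=cv2.INTER_CUBIC)
W=cv2.resize(w[100:300,180:380],(235,235)); W=cv2.copyMakeBorder(W,0,165,0,0,cv2.BORDER_CONSTANT)
cv2.imwrite('pics/c3.png',np.hstack([B,W]))
E
```

```text
0.031101553414509615 0.0 [0.52346439 0.06670924 0.15191231]
```

View pics/c3.png

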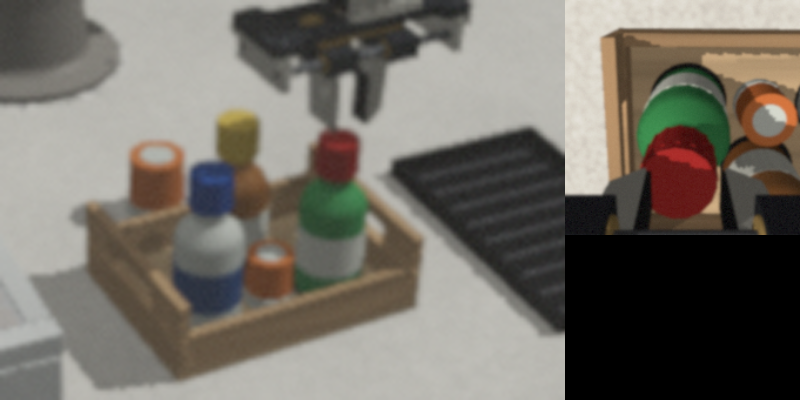

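```bash
python3 - <<'E'
from fit import *
cs=load('pics/s3.png');cw=load('pics/w3.png'); s=3.333
p=np.array([.5235,.0667,.152])
for dz in(-.008,0,.011): print(dz,((proj(cs,[p+[0,.018,dz],p+[0,-.018,dz]])-[230,120])*s).round(0).tolist(),proj(cw,[p+[0,.018,dz],p+[0,-.018,dz]]).round(0).tolist())
print('cap',((proj(cs,[[.5225,.0663,.158],[.5225,.0663,.124]])-[230,120])*s).round(0).tolist(),proj(cw,[[.5225,.0663,.158],[.5225,.0663,.124]]).round(0))
h=cv2.cvtColor(cv2.imread('pics/w3.png'),cv2.COLOR_BGR2HSV)
print(fit(['pics/w3.png','pics/w2.png','pics/w1.png'],'red',(.5225,.0663,.158)),fit(['pics/w3.png'],'red',(.5225,.0663,.158)))
w=cv2.imread('pics/w3.png')[150:300,190:380]; cv2.imwrite('pics/c4.png',cv2.resize(w,(760,600),interpolation=cv2.INTER_CUBIC))
E
```

```text
-0.008 [[357.0, 146.0], [322.0, 156.0]] [[253.0, 243.0], [312.0, 242.0]]
0 [[358.0, 138.0], [322.0, 148.0]] [[252.0, 248.0], [313.0, 248.0]]
0.011 [[359.0, 127.0], [323.0, 136.0]] [[251.0, 257.0], [315.0, 257.0]]
cap [[340.0, 136.0], [337.0, 170.0]] [[283. 254.]
 [283. 231.]]
(array([0.5213, 0.0683, 0.1559]), np.float64(2.06)) (array([0.5191, 0.0704, 0.1546]), np.float64(0.9))
```

View pics/c4.png

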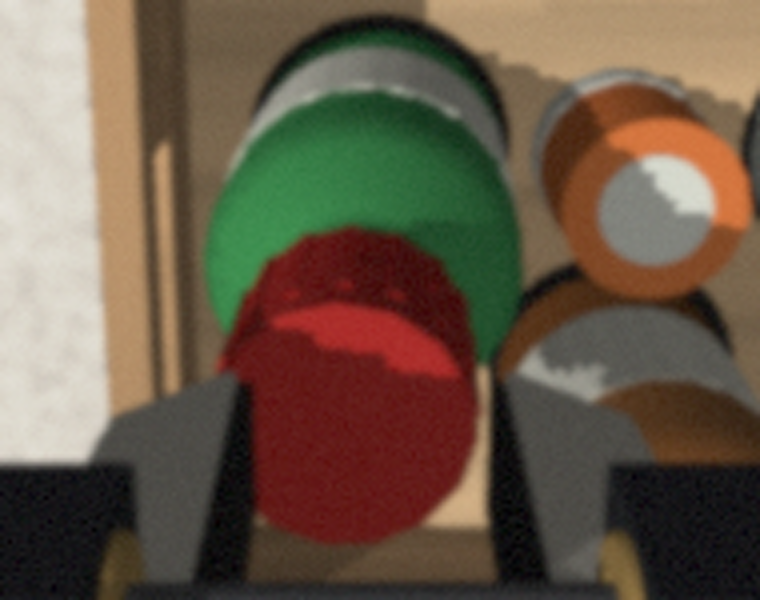

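The tips look about 20 mm higher, relative to the cap, than the state says, and the fingers closed above or around the cap while I was already lifting. The bottle still stands. I'll reopen, go lower (TCP z about 0.115, still clear of the shoulder) and give the fingers time to close.

```bash
python3 -c "
from cell import robot;print(robot.nose_length)"
python3 -m jog '[[[0.6,0,0,-0.03,0],[0.6,0,0,-0.04,0],[0.6,0,0,-0.04,0],[0.6,0,0,-0.04,0],[0.6,0,0,-0.04,0]]]' 20
python3 -m jog '[[[0.6,-0.001,-0.001,0,0],[0.6,-0.001,-0.001,0.02,0],[0.6,-0.001,-0.001,0.04,0],[0.6,-0.001,-0.001,0.06,0],[0.6,-0.001,-0.001,0.077,0]]]' 20
python3 -m jog '[[[0.6,0,0,0,0],[-0.5,0,0,0,0],[-0.5,0,0,0,0],[-0.5,0,0,0,0],[-0.5,0,0,0,0]]]' 20
python3 -m jog '[[[-0.5,0,0,0,0],[-0.5,0,0,0,0],[-0.5,0,0,0,0],[-0.5,0,0,0,0],[-0.5,0,0,0,0]]]' 20
python3 - <<'E'
from fit import *
shot('wrist','pics/w5.png'); b,_=shot('scene','pics/s5.png')
cv2.imwrite('pics/c5.png',cv2.resize(b[110:240,230:400],(784,600),interpolation=cv2.INTER_CUBIC))
E
```

```text
0.008
time: 4.52
tool_pos: [0.5236, 0.0667, 0.1909]
tool_rot: [3.142, 0.001, -0.0]
contact_force: [-0.0, 0.6, 0.3]
opening: 0.0509
grip_force: 0.0
time: 4.93
tool_pos: [0.522, 0.0678, 0.1126]
tool_rot: [3.142, 0.002, -0.0]
contact_force: [-0.6, -0.0, 0.1]
opening: 0.0735
grip_force: 0.0
time: 5.35
tool_pos: [0.5237, 0.0677, 0.1159]
tool_rot: [3.141, -0.002, -0.0]
contact_force: [-0.2, 0.2, 0.1]
opening: 0.0513
grip_force: 0.0
time: 5.77
tool_pos: [0.5235, 0.0673, 0.1154]
tool_rot: [3.141, -0.001, -0.0]
contact_force: [0.9, -2.6, 4.3]
opening: 0.0376
grip_force: 20.0
```

View pics/c5.png

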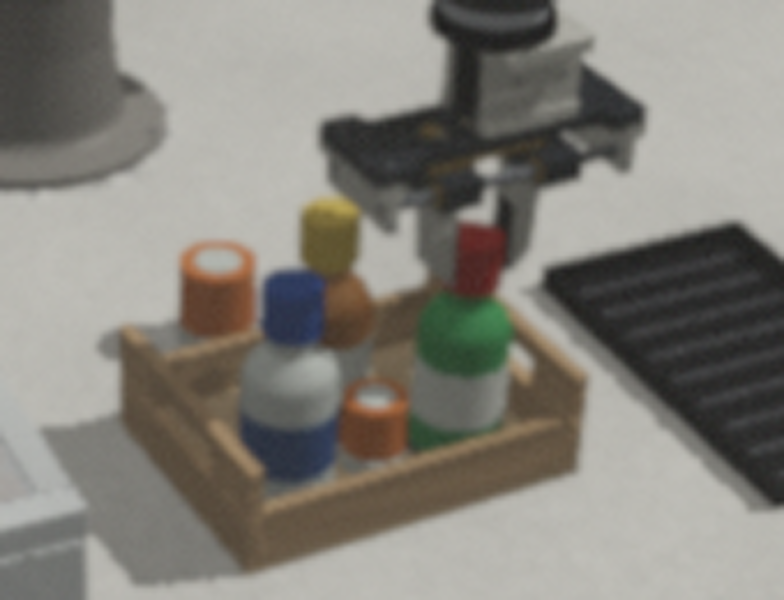

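The bottle is gripped: opening 37.6 mm, 20 N, with the fingers around the red cap at crop (480,260). Lifting it and carrying it to the far tray slot.

```bash
python3 -m jog '[[[-0.5,0,0,-0.01,0],[-0.5,0,0,-0.03,0],[-0.5,0,0,-0.06,0],[-0.5,0,0,-0.09,0],[-0.5,0,0,-0.12,0]]]' 30
python3 -m jog '[[[-0.5,0,0,-0.03,0],[-0.5,0,0,-0.055,0],[-0.5,0,0,-0.07,0],[-0.5,0.01,-0.02,-0.07,0],[-0.5,0.02,-0.04,-0.07,0]]]'
python3 -m jog '[[[-0.5,0.012,-0.03,0,0],[-0.5,0.024,-0.06,0,0],[-0.5,0.036,-0.09,0,0],[-0.5,0.048,-0.12,0,0],[-0.5,0.06,-0.15,0,0]]]'
python3 -m jog '[[[-0.5,0.009,-0.025,0,0],[-0.5,0.009,-0.039,0,0],[-0.5,0.009,-0.039,0,0],[-0.5,0.009,-0.039,0.02,0],[-0.5,0.009,-0.039,0.05,0]]]'
python3 -m jog '[[[-0.5,0,0,0.03,0],[-0.5,0,0,0.06,0],[-0.5,0,0,0.085,0],[-0.5,0,0,0.105,0],[-0.5,0,0,0.12,0]]]'
python3 - <<'E'
from fit import *
shot('wrist','pics/w6.png'); b,_=shot('scene','pics/s6.png')
cv2.imwrite('pics/c6.png',cv2.resize(b[90:250,230:460],(800,556),interpolation=cv2.INTER_CUBIC))
E
```

```text
time: 6.28
tool_pos: [0.522, 0.0683, 0.2356]
tool_rot: [-3.141, 0.003, 0.0]
contact_force: [0.8, 0.5, -3.1]
opening: 0.0372
grip_force: 29.9
time: 6.7
tool_pos: [0.543, 0.108, 0.3062]
tool_rot: [-3.141, -0.001, -0.002]
contact_force: [1.0, 0.3, -3.6]
opening: 0.0373
grip_force: 29.9
time: 7.12
tool_pos: [0.6026, 0.2596, 0.3041]
tool_rot: [-3.142, 0.003, 0.0]
contact_force: [0.8, 0.1, -2.3]
opening: 0.0374
grip_force: 29.9
time: 7.53
tool_pos: [0.6129, 0.2973, 0.2571]
tool_rot: [-3.14, -0.005, 0.001]
contact_force: [0.1, 1.1, -3.9]
opening: 0.0373
grip_force: 29.9
time: 7.95
tool_pos: [0.6103, 0.2956, 0.1319]
tool_rot: [3.14, 0.005, -0.001]
contact_force: [-0.2, -0.1, -2.8]
opening: 0.0373
grip_force: 29.9
```

View pics/c6.png

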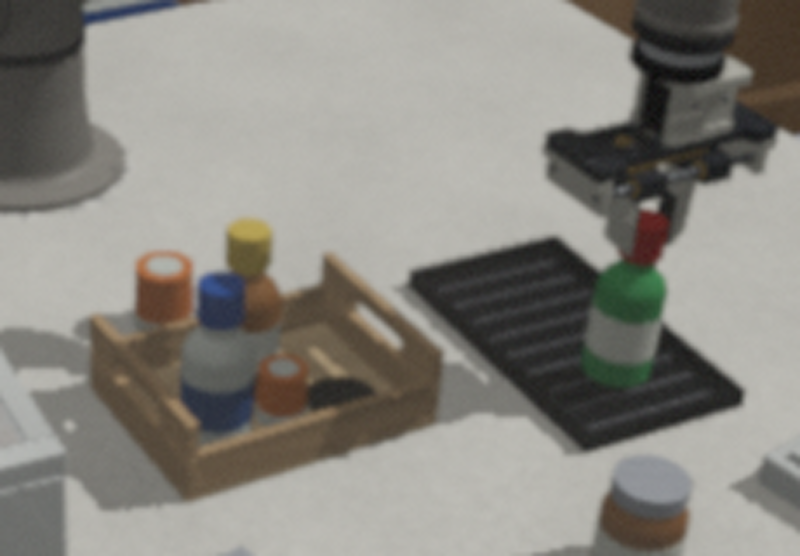

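The bottle hangs upright over the far end of the tray (crop 625,325), and the black disc in the caddy is exposed at (342,392). Lowering and releasing.

```bash
python3 -m jog '[[[-0.5,0,0,0.01,0],[-0.5,0,0,0.018,0],[-0.5,0,0,0.021,0],[-0.5,0,0,0.023,0],[-0.5,0,0,0.023,0]]]'
python3 -m jog '[[[-0.5,0,0,0.001,0],[-0.5,0,0,0.001,0],[0,0,0,0.001,0],[0.5,0,0,0.001,0],[0.5,0,0,0.001,0]]]' 
python3 -m jog '[[[0.5,0,0,0,0],[0.5,0,0,0,0],[0.5,0,0,-0.02,0],[0.5,0,0,-0.05,0],[0.5,0,0,-0.09,0]]]' 
```

```text
time: 8.47
tool_pos: [0.6121, 0.2967, 0.1118]
tool_rot: [3.141, -0.0, -0.0]
contact_force: [0.2, 0.4, -3.1]
opening: 0.0373
grip_force: 29.9
time: 8.88
tool_pos: [0.6125, 0.2968, 0.1116]
tool_rot: [-3.141, -0.001, -0.0]
contact_force: [-0.6, 0.0, -0.4]
opening: 0.0531
grip_force: 0.0
time: 9.3
tool_pos: [0.6106, 0.2961, 0.1987]
tool_rot: [3.139, 0.006, -0.0]
contact_force: [1.7, 0.7, -0.4]
opening: 0.0689
grip_force: 0.0
```

```bash
python3 -m jog '[[[0.5,0,0,-0.04,0],[0.5,-0.015,0.03,-0.06,0],[0.5,-0.033,0.065,-0.06,0],[0.5,-0.05,0.1,-0.06,0],[0.5,-0.068,0.135,-0.06,0]]]'
python3 -m jog '[[[0.5,-0.018,0.035,0,0],[0.5,-0.036,0.07,0,0],[0.5,-0.054,0.105,0,0],[0.5,-0.072,0.135,0,0],[0.5,-0.085,0.158,0,0]]]'
python3 -m jog '[[[0.5,0,0,0,0],[0.5,0,0,0,0],[0.5,0,0,0,0],[0.5,0,0,0,0]]]'
python3 - <<'E'
from fit import *
shot('wrist','pics/w7.png')
p=(.459,.0035,.158)
V=['pics/w7.png','pics/w2.png','pics/w1.png']
print(fit(V,'yellow',p),[fit([v],'yellow',p) for v in V[:1]])
for v in V:
    k=mask(v,'yellow',sil(load(v),p,.019,.019,.034).mean(0),45); print(v,k.min(0),k.max(0),sil(load(v),p,.019,.019,.034).min(0).round(1),sil(load(v),p,.019,.019,.034).max(0).round(1))
E
```

```text
time: 9.72
tool_pos: [0.5432, 0.1606, 0.2613]
tool_rot: [3.142, -0.001, 0.001]
contact_force: [0.8, -1.1, 0.9]
opening: 0.0691
grip_force: 0.0
time: 10.13
tool_pos: [0.4575, 0.0018, 0.2612]
tool_rot: [3.141, -0.001, -0.001]
contact_force: [1.0, -0.6, -0.2]
opening: 0.0689
grip_force: 0.0
time: 10.47
tool_pos: [0.4595, 0.0045, 0.2609]
tool_rot: [-3.141, -0.0, 0.001]
contact_force: [-1.0, -0.1, -0.4]
opening: 0.0689
grip_force: 0.0
(array([0.4575, 0.0033, 0.1538]), np.float64(0.74)) [(array([0.4557, 0.0035, 0.1451]), np.float64(0.52))]
pics/w7.png [263 171] [304 216] [262.3 169.6] [304.8 218.3]
pics/w2.png [326 229] [368 278] [325.1 228.5] [369.7 278.3]
pics/w1.png [261 185] [292 218] [260.9 184. ] [292.1 220.8]
```

```bash
python3 -m jog '[[[0.5,0,0.0005,0.035,0],[0.5,0,0.0005,0.07,0],[0.5,0,0.0005,0.1,0],[0.5,0,0.0005,0.13,0],[0.5,0,0.0005,0.15,0]]]'
python3 -m jog '[[[0.5,0,0,0.004,0],[-0.5,0,0,0.004,0],[-0.5,0,0,0.004,0],[-0.5,0,0,0.004,0],[-0.5,0,0,0.004,0]]]' 20
python3 -m jog '[[[-0.5,0,0,0,0],[-0.5,0,0,0,0],[-0.5,0,0,0,0],[-0.5,0,0,0,0],[-0.5,0,0,0,0]]]' 20
python3 - <<'E'
from fit import *
def cmpp(v,col,p,r=45):
    s=sil(load(v),p,.019,.019,.034);k=mask(v,col,s.mean(0),r); print(v,col,p,k.min(0)-s.min(0),k.max(0)-s.max(0))
for v in('pics/w1.png','pics/w2.png'):
    cmpp(v,'red',(.523,.0675,.158));cmpp(v,'red',(.5225,.066,.158));cmpp(v,'blue',(.5225,-.0585,.158))
E
```

```text
time: 10.93
tool_pos: [0.458, 0.0043, 0.1081]
tool_rot: [-3.141, 0.003, 0.002]
contact_force: [0.5, -1.3, 1.0]
opening: 0.0691
grip_force: 0.0
time: 11.35
tool_pos: [0.4601, 0.0032, 0.1082]
tool_rot: [3.141, -0.003, 0.0]
contact_force: [-0.7, -0.1, -0.5]
opening: 0.047
grip_force: 0.0
time: 11.77
tool_pos: [0.4597, 0.0032, 0.1078]
tool_rot: [3.141, -0.002, -0.0]
contact_force: [-0.9, 0.7, 5.3]
opening: 0.038
grip_force: 20.0
pics/w1.png red (0.523, 0.0675, 0.158) [2.85864258 1.20881653] [-0.6855011  -1.84371948]
pics/w1.png red (0.5225, 0.066, 0.158) [1.52313232 0.7973938 ] [-1.89784241 -2.26150513]
pics/w1.png blue (0.5225, -0.0585, 0.158) [2.16113281 1.92071533] [-1.24212646 -2.12393188]
pics/w2.png red (0.523, 0.0675, 0.158) [3.18899536 1.59518433] [ 1.48049927 -2.39199829]
pics/w2.png red (0.5225, 0.066, 0.158) [1.49105835 1.08944702] [-0.1942749  -2.90644836]
pics/w2.png blue (0.5225, -0.0585, 0.158) [2.56115723 2.3117218 ] [-1.88101196 -1.76019287]
```

```bash
python3 -m jog '[[[-0.5,0,0,-0.01,0],[-0.5,0,0,-0.03,0],[-0.5,0,0,-0.06,0],[-0.5,0,0,-0.09,0],[-0.5,0,0,-0.12,0]]]' 30
python3 -m jog '[[[-0.5,0,0,-0.02,0],[-0.5,0,-0.005,-0.03,0],[-0.5,0,-0.025,-0.03,0],[-0.5,-0.001,-0.055,-0.03,0],[-0.5,-0.002,-0.09,-0.03,0]]]'
python3 -m jog '[[[-0.5,-0.001,-0.035,0,0],[-0.5,-0.002,-0.07,0,0],[-0.5,-0.003,-0.105,0,0],[-0.5,-0.004,-0.14,0,0],[-0.5,-0.005,-0.17,0,0]]]'
python3 -m jog '[[[-0.5,0,-0.025,0,0],[-0.5,0,-0.039,0,0],[-0.5,0,-0.039,0,0],[-0.5,0,-0.039,0.02,0],[-0.5,0,-0.039,0.05,0]]]'
python3 -m jog '[[[-0.5,0,0,0.03,0],[-0.5,0,0,0.06,0],[-0.5,0,0,0.08,0],[-0.5,0,0,0.09,0],[-0.5,0,0,0.098,0]]]'
python3 -m jog '[[[-0.5,0,0,0.003,0],[-0.5,0,0,0.006,0],[-0.5,0,0,0.006,0],[-0.5,0,0,0.006,0],[-0.5,0,0,0.006,0]]]'
python3 -m jog '[[[0,0,0,0,0],[0.5,0,0,0,0],[0.5,0,0,0,0],[0.5,0,0,0,0],[0.5,0,0,0,0]]]' 
python3 -m jog '[[[0.5,0,0,0,0],[0.5,0,0,-0.02,0],[0.5,0,0,-0.05,0],[0.5,0,0,-0.09,0],[0.5,0,0,-0.13,0]]]' 
```

```text
time: 12.18
tool_pos: [0.4582, 0.0033, 0.2276]
tool_rot: [-3.141, 0.002, -0.0]
contact_force: [0.6, 0.7, -2.8]
opening: 0.0377
grip_force: 30.0
time: 12.6
tool_pos: [0.4567, 0.0931, 0.2566]
tool_rot: [3.141, 0.001, -0.003]
contact_force: [1.3, 1.0, -2.6]
opening: 0.0375
grip_force: 30.0
time: 13.02
tool_pos: [0.4512, 0.2652, 0.2562]
tool_rot: [3.141, 0.001, 0.0]
contact_force: [1.2, -0.6, -2.1]
opening: 0.0376
grip_force: 30.0
time: 13.43
tool_pos: [0.4538, 0.3022, 0.2086]
tool_rot: [-3.14, -0.006, -0.0]
contact_force: [0.4, 0.1, -3.6]
opening: 0.0376
grip_force: 30.0
time: 13.85
tool_pos: [0.4519, 0.301, 0.1077]
tool_rot: [3.14, 0.002, -0.001]
contact_force: [0.7, 0.8, -3.4]
opening: 0.0373
grip_force: 30.0
time: 14.27
tool_pos: [0.4527, 0.3025, 0.1038]
tool_rot: [-3.141, -0.002, -0.0]
contact_force: [0.8, 1.1, 0.0]
opening: 0.0376
grip_force: 30.0
time: 14.68
tool_pos: [0.4522, 0.3023, 0.1029]
tool_rot: [-3.142, -0.0, -0.0]
contact_force: [0.1, -0.1, 0.1]
opening: 0.0658
grip_force: 0.0
time: 15.1
tool_pos: [0.4514, 0.3019, 0.2337]
tool_rot: [3.141, 0.002, -0.0]
contact_force: [1.3, 1.1, -0.0]
opening: 0.0689
grip_force: 0.0
```

```bash
python3 -m jog '[[[0.5,0.005,0.025,-0.027,0],[0.5,0.012,0.06,-0.027,0],[0.5,0.019,0.095,-0.027,0],[0.5,0.026,0.13,-0.027,0],[0.5,0.032,0.165,-0.027,0]]]'
python3 -m jog '[[[0.5,0.007,0.035,0,0],[0.5,0.014,0.07,0,0],[0.5,0.021,0.105,0,0],[0.5,0.028,0.14,0,0],[0.5,0.035,0.175,0,0]]]'
python3 -m jog '[[[0.5,0.0035,0.0215,0,0],[0.5,0.0035,0.0215,0,0],[0.5,0.0035,0.0215,0,0],[0.5,0.0035,0.0215,0,0],[0.5,0.0035,0.0215,0,0]]]'
python3 - <<'E'
from fit import *
shot('wrist','pics/w8.png')
def cmpp(v,col,p,r=45):
    s=sil(load(v),p,.019,.019,.034);k=mask(v,col,s.mean(0),r); print(v,col,p,k.min(0)-s.min(0),k.max(0)-s.max(0))
cmpp('pics/w8.png','blue',(.5225,-.059,.158))
E
```

```text
time: 15.52
tool_pos: [0.4841, 0.1358, 0.26]
tool_rot: [3.142, -0.001, 0.0]
contact_force: [1.8, -1.1, -0.1]
opening: 0.0689
grip_force: 0.0
time: 15.93
tool_pos: [0.519, -0.0395, 0.2599]
tool_rot: [3.142, -0.0, -0.0]
contact_force: [1.7, 0.3, -0.8]
opening: 0.069
grip_force: 0.0
time: 16.35
tool_pos: [0.5224, -0.0581, 0.2599]
tool_rot: [-3.141, 0.0, 0.001]
contact_force: [-0.1, 0.2, -0.4]
opening: 0.0688
grip_force: 0.0
pics/w8.png blue (0.5225, -0.059, 0.158) [0.86572266 2.94302368] [-1.72418213 -1.91859436]
```

```bash
python3 -m jog '[[[0.5,0,-0.0005,0.035,0],[0.5,0,-0.0005,0.07,0],[0.5,0,-0.0005,0.1,0],[0.5,0,-0.0005,0.13,0],[0.5,0,-0.0005,0.15,0]]]'
python3 -m jog '[[[0.5,0,0,0.003,0],[-0.5,0,0,0.003,0],[-0.5,0,0,0.003,0],[-0.5,0,0,0.003,0],[-0.5,0,0,0.003,0]]]' 20
python3 -m jog '[[[-0.5,0,0,0,0],[-0.5,0,0,0,0],[-0.5,0,0,0,0],[-0.5,0,0,0,0],[-0.5,0,0,0,0]]]' 20
python3 -m jog '[[[-0.5,0,0,-0.01,0],[-0.5,0,0,-0.03,0],[-0.5,0,0,-0.06,0],[-0.5,0,0,-0.09,0],[-0.5,0,0,-0.12,0]]]' 30
python3 -m jog '[[[-0.5,0,0,-0.03,0],[-0.5,0,-0.005,-0.05,0],[-0.5,0,-0.025,-0.05,0],[-0.5,0.001,-0.055,-0.05,0],[-0.5,0.0025,-0.09,-0.05,0]]]'
python3 -m jog '[[[-0.5,0.001,-0.035,0,0],[-0.5,0.002,-0.07,0,0],[-0.5,0.003,-0.105,0,0],[-0.5,0.004,-0.14,0,0],[-0.5,0.005,-0.175,0,0]]]'
python3 -m jog '[[[-0.5,0.001,-0.035,0,0],[-0.5,0.002,-0.065,0,0],[-0.5,0.002,-0.085,0,0],[-0.5,0.002,-0.0935,0,0],[-0.5,0.002,-0.0935,0,0]]]'
python3 -m jog '[[[-0.5,0,0,0.03,0],[-0.5,0,0,0.065,0],[-0.5,0,0,0.1,0],[-0.5,0,0,0.13,0],[-0.5,0,0,0.15,0]]]'
python3 -m jog '[[[-0.5,0,0,0.01,0],[-0.5,0,0,0.018,0],[-0.5,0,0,0.021,0],[-0.5,0,0,0.024,0],[-0.5,0,0,0.024,0]]]'
```

```text
time: 16.82
tool_pos: [0.5212, -0.0573, 0.1073]
tool_rot: [-3.141, 0.003, 0.002]
contact_force: [0.6, 0.4, 0.7]
opening: 0.0692
grip_force: 0.0
time: 17.23
tool_pos: [0.5236, -0.0589, 0.1085]
tool_rot: [3.141, -0.003, 0.0]
contact_force: [-0.0, -0.3, 0.6]
opening: 0.0469
grip_force: 0.0
time: 17.65
tool_pos: [0.5232, -0.0588, 0.1078]
tool_rot: [3.141, -0.002, -0.0]
contact_force: [-0.3, 0.8, 5.8]
opening: 0.0379
grip_force: 20.0
time: 18.07
tool_pos: [0.5218, -0.0587, 0.2281]
tool_rot: [-3.141, 0.002, -0.0]
contact_force: [1.6, -0.2, -3.8]
opening: 0.0375
grip_force: 30.0
time: 18.48
tool_pos: [0.5247, 0.0309, 0.2774]
tool_rot: [3.141, -0.0, -0.003]
contact_force: [0.1, -0.4, -3.5]
opening: 0.0369
grip_force: 30.0
time: 18.9
tool_pos: [0.5294, 0.2077, 0.2769]
tool_rot: [3.141, 0.001, -0.0]
contact_force: [0.2, -0.3, -3.3]
opening: 0.0375
grip_force: 30.0
time: 19.32
tool_pos: [0.5314, 0.3013, 0.2762]
tool_rot: [3.141, 0.001, 0.002]
contact_force: [0.7, -0.6, -2.2]
opening: 0.0373
grip_force: 30.0
time: 19.73
tool_pos: [0.5307, 0.2971, 0.1236]
tool_rot: [3.139, 0.004, -0.002]
contact_force: [0.0, -1.2, -2.3]
opening: 0.0377
grip_force: 30.0
time: 20.15
tool_pos: [0.5331, 0.2998, 0.1042]
tool_rot: [-3.141, -0.003, -0.0]
contact_force: [-0.0, -0.2, -2.7]
opening: 0.0378
grip_force: 30.0
```

```bash
python3 -m jog '[[[-0.5,0,0,0.001,0],[-0.5,0,0,0.001,0],[0.5,0,0,0.001,0],[0.5,0,0,0.001,0],[0.5,0,0,0.001,0]]]' 
python3 -m jog '[[[0.5,0,0,0,0],[0.5,0,0,0,0],[0.5,0,0,-0.02,0],[0.5,0,0,-0.05,0],[0.5,0,0,-0.09,0]]]' 
python3 -m jog '[[[0.5,0,0,-0.04,0],[0.5,-0.001,0.025,-0.05,0],[0.5,-0.002,0.06,-0.05,0],[0.5,-0.003,0.095,-0.05,0],[0.5,-0.004,0.13,-0.05,0]]]'
python3 -m jog '[[[0.5,-0.001,0.035,0,0],[0.5,-0.002,0.07,0,0],[0.5,-0.003,0.105,0,0],[0.5,-0.004,0.14,0.02,0],[0.5,-0.005,0.167,0.04,0]]]'
python3 -m jog '[[[0.5,0,0,0.02,0],[0.5,0,0,0.04,0],[0.5,0,0,0.04,0],[0.5,0,0,0.04,0],[0.5,0,0,0.04,0]]]'
python3 - <<'E'
from fit import *
s=robot.observe();print(s['tool_pos'])
w,_=shot('wrist','pics/w9.png'); b,_=shot('scene','pics/s9.png')
V=['pics/w9.png','pics/w1.png','pics/w2.png','pics/s9.png']
p=(.523,.003,.056)
print(fit(V[:1],'orange',p,.020,.022,.048),fit(V[:1]+V[3:],'orange',p,.020,.022,.048),fit(V[:3],'orange',p,.020,.022,.048))
B=cv2.resize(b[90:250,230:460],(575,400),interpolation=cv2.INTER_CUBIC); W=cv2.resize(w,(560,420))[:400,170:390]
cv2.imwrite('pics/c9.png',np.hstack([B,W]))
E
```

```text
time: 20.57
tool_pos: [0.5322, 0.2998, 0.1021]
tool_rot: [-3.141, -0.0, -0.0]
contact_force: [-0.5, 0.1, -0.3]
opening: 0.0535
grip_force: 0.0
time: 20.98
tool_pos: [0.5305, 0.299, 0.1899]
tool_rot: [3.139, 0.006, -0.0]
contact_force: [1.1, 0.4, -0.3]
opening: 0.0685
grip_force: 0.0
time: 21.4
tool_pos: [0.5277, 0.1686, 0.242]
tool_rot: [3.141, -0.001, 0.001]
contact_force: [0.6, 0.5, -0.3]
opening: 0.0683
grip_force: 0.0
time: 21.82
tool_pos: [0.5235, 0.0002, 0.2024]
tool_rot: [3.141, -0.003, -0.001]
contact_force: [-0.1, -0.1, -0.8]
opening: 0.0686
grip_force: 0.0
time: 22.23
tool_pos: [0.5237, 0.0029, 0.1629]
tool_rot: [3.141, -0.002, 0.0]
contact_force: [0.6, 0.3, 0.9]
opening: 0.0688
grip_force: 0.0
[0.52372835 0.00290468 0.16291112]
(array([0.5129, 0.0049, 0.0392]), np.float64(0.5)) (array([0.5192, 0.0051, 0.0561]), np.float64(1.77)) (array([0.5169, 0.0047, 0.0514]), np.float64(1.69))
```

View pics/c9.png

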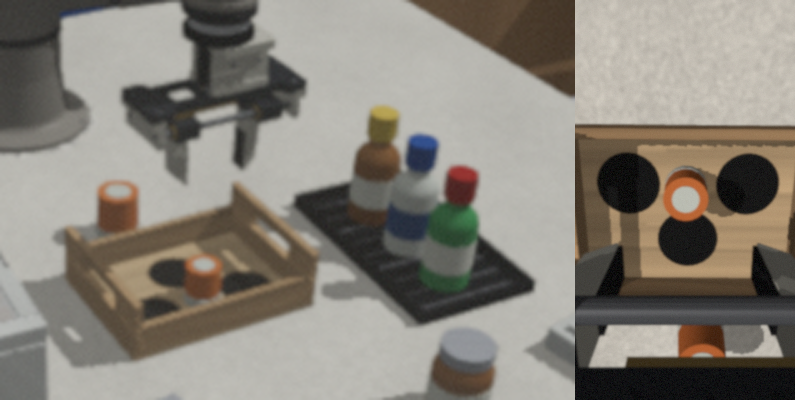

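All three bottles stand upright in the tray. The feeder stands alone at wrist (280,199), and the three discs are exposed at wrist (223,183), (342,184) and (282,241). I'll measure the feeder and the discs.

```bash
python3 - <<'E'
from fit import *
im=cv2.imread('pics/w9.png');c=load('pics/w9.png');g=im.max(2)
for (u,v) in((223,183),(342,184),(282,245)):
    m=(g<45).astype(np.uint8); w=np.zeros_like(m);cv2.circle(w,(u,v),38,1,-1);m&=w
    n,l,s,ce=cv2.connectedComponentsWithStats(m);i=1+np.argmax(s[1:,4]);k=cv2.convexHull(np.argwhere(l==i)[:,::-1].astype(np.int32))
    P=onz(c,k[:,0],.008)[:,:2]; (x,y),r=cv2.minEnclosingCircle(P.astype(np.float32)*1000); print('disc',s[i],ce[i].round(1),onz(c,[ce[i]],.008).round(4)[0,:2],round(x,1),round(y,1),round(r,1))
h=cv2.cvtColor(im,cv2.COLOR_BGR2HSV); m=cv2.inRange(h,(0,0,90),(180,90,255)); w=np.zeros_like(m);cv2.circle(w,(280,199),17,255,-1);m&=w
n,l,s,ce=cv2.connectedComponentsWithStats(m);i=1+np.argmax(s[1:,4]);print('white top',s[i],ce[i],onz(c,[ce[i]],.056).round(4))
k=mask('pics/w9.png','orange',(280,195),40); print(k.min(0),k.max(0)); S=sil(c,(.523,.0045,.056),.02,.022,.048);print(S.min(0),S.max(0))
lo=k[k[:,1]>ce[i][1]]; (x,y),r=cv2.minEnclosingCircle(onz(c,lo,.056)[:,:2].astype(np.float32)*1000);print('rim arc',x,y,r)
E
```

```text
disc [ 193  153   61   60 2823] [222.6 182.5] [0.5249 0.0653] 523.9 64.9 32.2
disc [ 312  155   60   58 2765] [341.8 183.6] [ 0.5235 -0.0592] 522.7 -59.2 31.8
disc [ 254  217   57   47 2085] [282.3 240. ] [0.4592 0.0031] 460.9 3.2 31.3
white top [267 186  28  27 592] [280.18243243 199.09797297] [[0.5214 0.0049 0.056 ]]
[258 170] [303 221]
[258.62247 163.38217] [302.67847 218.0865 ]
rim arc 518.6497802734375 4.605991840362549 20.58831024169922
```

```bash
python3 -m jog '[[[0.5,-0.003,-0.0015,0.03,0],[0.5,-0.003,-0.0015,0.06,0],[0.5,-0.003,-0.0015,0.09,0],[0.5,-0.003,-0.0015,0.115,0],[0.5,-0.003,-0.0015,0.125,0]]]'
python3 -m jog '[[[0.5,0,0,0.005,0],[0.5,0,0,0.01,0],[0.5,0,0,0.01,0],[0.5,0,0,0.01,0],[0.5,0,0,0.01,0]]]'
python3 - <<'E'
from fit import *
w,_=shot('wrist','pics/w10.png'); b,_=shot('scene','pics/s10.png')
B=cv2.resize(b[130:240,250:370],(480,440),interpolation=cv2.INTER_CUBIC); W=cv2.resize(w[110:330,180:380],(320,352)); W=cv2.copyMakeBorder(W,0,88,0,0,cv2.BORDER_CONSTANT)
cv2.imwrite('pics/c10.png',np.hstack([B,W]))
E
```

```text
time: 22.75
tool_pos: [0.5188, 0.0047, 0.0348]
tool_rot: [-3.141, 0.003, 0.001]
contact_force: [-1.2, -0.1, 0.8]
opening: 0.0689
grip_force: 0.0
time: 23.17
tool_pos: [0.521, 0.0041, 0.0281]
tool_rot: [3.141, -0.002, -0.0]
contact_force: [-0.6, 0.6, -0.4]
opening: 0.0688
grip_force: 0.0
```

View pics/c10.png

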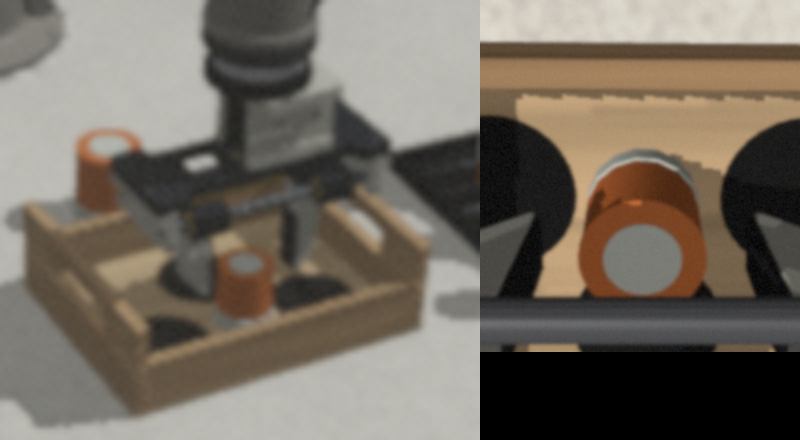

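The fingers straddle the feeder, with the tips reaching to about mid-height and the body clear of the walls. Gripping gently, lifting, and carrying to the nuc.

```bash
python3 -m jog '[[[0.5,0,0,0,0],[-0.5,0,0,0,0],[-0.5,0,0,0,0],[-0.5,0,0,0,0],[-0.5,0,0,0,0]]]' 10
python3 -m jog '[[[-0.5,0,0,0,0],[-0.5,0,0,0,0],[-0.5,0,0,0,0],[-0.5,0,0,0,0],[-0.5,0,0,0,0]]]' 10
python3 -m jog '[[[-0.5,0,0,-0.01,0],[-0.5,0,0,-0.03,0],[-0.5,0,0,-0.06,0],[-0.5,0,0,-0.095,0],[-0.5,0,0,-0.13,0]]]' 12
python3 -m jog '[[[-0.5,0,0,-0.03,0],[-0.5,0,0,-0.055,0],[-0.5,0,0,-0.07,0],[-0.5,0,0,-0.07,0],[-0.5,0,0,-0.07,0]]]' 12
```

```text
time: 23.68
tool_pos: [0.5201, 0.0042, 0.0268]
tool_rot: [3.141, -0.0, -0.0]
contact_force: [-1.1, -0.9, 0.0]
opening: 0.047
grip_force: 0.0
time: 24.1
tool_pos: [0.52, 0.0042, 0.0268]
tool_rot: [3.142, 0.0, -0.0]
contact_force: [-0.3, -0.2, -1.5]
opening: 0.04
grip_force: 10.0
time: 24.52
tool_pos: [0.5194, 0.0043, 0.1585]
tool_rot: [-3.142, 0.001, -0.0]
contact_force: [2.0, 0.2, 0.3]
opening: 0.0399
grip_force: 12.0
time: 24.93
tool_pos: [0.52, 0.0042, 0.2274]
tool_rot: [3.141, -0.002, -0.0]
contact_force: [-0.5, -0.1, -0.4]
opening: 0.0399
grip_force: 12.0
```

```bash
python3 -m jog '[[[-0.5,-0.007,0.03,-0.01,0],[-0.5,-0.014,0.065,-0.01,0],[-0.5,-0.021,0.1,-0.01,0],[-0.5,-0.028,0.135,-0.01,0],[-0.5,-0.034,0.165,-0.01,0]]]'
python3 -m jog '[[[-0.5,-0.006,0.03,0,0],[-0.5,-0.01,0.0595,0,0],[-0.5,-0.01,0.0595,0,0],[-0.5,-0.01,0.0595,0,0],[-0.5,-0.01,0.0595,0,0]]]'
python3 - <<'E'
from fit import *
s=robot.observe();print(s['tool_pos'],s['tool_rot'])
w,c=shot('wrist','pics/w11.png')
p=(.4757,-.3055,.118);uv=proj(c,[p])[0]
k=mask('pics/w11.png','ring',uv,50);el=cv2.fitEllipse(cv2.convexHull(k));print(uv,el,onz(c,[el[0]],.118).round(4),onz(c,k,.118).min(0),onz(c,k,.118).max(0))
c1=load('pics/w1.png');k=mask('pics/w1.png','ring',proj(c1,[p])[0],40);e1=cv2.fitEllipse(cv2.convexHull(k));print(e1[0],onz(c1,[e1[0]],.118).round(4),tri(c,[el[0]],c1,[e1[0]]).round(4))
# feeder in hand
t=np.array(s['tool_pos']); f=t+[0,0,-.019]
S=sil(c,f+[0,0,.048],.02,.022,.048);k=mask('pics/w11.png','orange',S.mean(0),60);print(S.min(0),S.max(0),k.min(0),k.max(0))
cv2.imwrite('pics/c11.png',w)
E
```

```text
time: 25.35
tool_pos: [0.4844, -0.1623, 0.2349]
tool_rot: [-3.14, 0.003, -0.0]
contact_force: [0.5, -0.6, -1.9]
opening: 0.0397
grip_force: 12.0
time: 25.77
tool_pos: [0.4754, -0.2195, 0.2354]
tool_rot: [-3.14, 0.002, -0.001]
contact_force: [0.6, -0.0, -1.5]
opening: 0.0399
grip_force: 12.0
[ 0.4754162  -0.21947776  0.23541961] [-3.13957848e+00  2.31064847e-03 -6.28079527e-04]
[374.69349662 192.53880265] ((373.7362976074219, 191.7028045654297), (34.923439025878906, 38.7070198059082), 62.343868255615234) [[ 0.4765 -0.3045  0.118 ]] [ 0.45941503 -0.32187715  0.118     ] [ 0.4934169  -0.28695345  0.118     ]
(512.4917602539062, 184.09527587890625) [[ 0.4757 -0.3051  0.118 ]] [[ 0.4763 -0.3044  0.1188  0.0008]]
[243.35962 203.16263] [321.7679  306.73914] [242 211] [322 295]
```

View pics/c11.png

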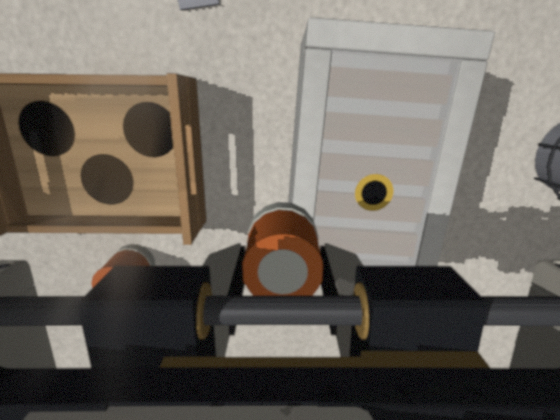

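The feeder is held upright at (283,265), with the yellow ring at (374,192), giving the ring at (0.4762, -0.3047, 0.119). I'll work out the feeder's offset in the hand.

```bash
python3 - <<'E'
from fit import *
c=load('pics/w11.png');im=cv2.imread('pics/w11.png')
h=cv2.cvtColor(im,cv2.COLOR_BGR2HSV);m=cv2.inRange(h,(0,0,60),(180,90,255));w=np.zeros_like(m);cv2.circle(w,(283,271),28,255,-1);m&=w
n,l,s,ce=cv2.connectedComponentsWithStats(m);i=1+np.argmax(s[1:,4]);k=np.argwhere(l==i)[:,::-1].astype(np.int32)
e=cv2.fitEllipse(cv2.convexHull(k));print(s[i],e)
for z in(.262,.264,.266): print(z,onz(c,[e[0]],z)-[[.476,-.22,0]])
E
```

```text
[ 258  250   50   45 1755] ((282.2122802734375, 271.4630126953125), (44.636207580566406, 49.718505859375), 90.32372283935547)
0.262 [[-0.00091735  0.00070413  0.262     ]]
0.264 [[2.30054504e-04 6.98112689e-04 2.64000000e-01]]
0.266 [[0.00137746 0.00069209 0.266     ]]
```

```bash
python3 -m jog '[[[-0.5,0,0.03,0,0],[-0.5,0,0.06,0,0],[-0.5,0,0.08,0,0],[-0.5,0,0.085,0,0],[-0.5,0,0.085,0,0]]]'
python3 -m jog '[[[-0.5,0,0,0.03,0],[-0.5,0,0,0.06,0],[-0.5,0,0,0.08,0],[-0.5,0,0,0.09,0],[-0.5,0,0,0.09,0]]]'
python3 -m jog '[[[-0.5,0,0,0.003,0],[-0.5,0,0,0.006,0],[-0.5,0,0,0.008,0],[-0.5,0,0,0.0085,0],[-0.5,0,0,0.0085,0]]]'
python3 - <<'E'
from fit import *
s=robot.observe();print(s['tool_pos'],s['contact_force'])
w,c=shot('wrist','pics/w12.png');S=shot('scene','pics/s12.png')[0]
k=cv2.resize(S[130:240,140:280],(560,440),interpolation=cv2.INTER_CUBIC);W=cv2.resize(w[90:310,190:380],(240,278));W=cv2.copyMakeBorder(W,0,162,0,0,cv2.BORDER_CONSTANT)
cv2.imwrite('pics/c12.png',np.hstack([k,W]))
E
```

```text
time: 26.23
tool_pos: [0.4761, -0.3051, 0.2362]
tool_rot: [-3.141, 0.001, -0.0]
contact_force: [0.3, 0.1, -1.7]
opening: 0.0396
grip_force: 12.0
time: 26.65
tool_pos: [0.4753, -0.3028, 0.1447]
tool_rot: [-3.138, 0.004, 0.001]
contact_force: [0.1, 0.5, -1.2]
opening: 0.0397
grip_force: 12.0
time: 27.07
tool_pos: [0.4762, -0.3054, 0.1389]
tool_rot: [3.141, -0.001, -0.0]
contact_force: [0.1, -0.4, -1.3]
opening: 0.0395
grip_force: 12.0
[ 0.47618221 -0.30543446  0.13886335] [ 0.09101662 -0.39231352 -1.34411334]
```

View pics/c12.png

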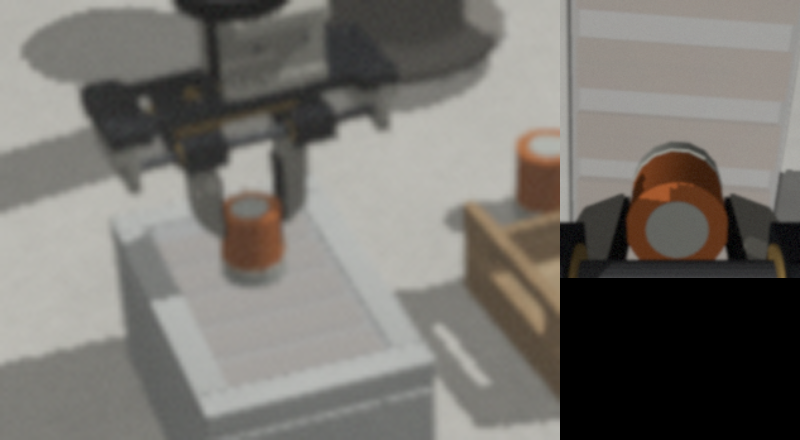

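The feeder hovers just over the hole, with the ring fully covered and the feeder at crop (252,240). Lowering the last millimetres by force.

```bash
python3 -m jog '[[[-0.5,0,0,0.001,0],[-0.5,0,0,0.0015,0],[-0.5,0,0,0.0015,0],[-0.5,0,0,0.0015,0],[-0.5,0,0,0.0015,0]]]'
python3 -m jog '[[[-0.5,0,0,0.0005,0],[-0.5,0,0,0.001,0],[-0.5,0,0,0.001,0],[-0.5,0,0,0.001,0],[-0.5,0,0,0.001,0]]]'
```

```text
time: 27.58
tool_pos: [0.476, -0.3053, 0.1368]
tool_rot: [3.142, 0.0, -0.0]
contact_force: [0.1, -1.0, -0.9]
opening: 0.0399
grip_force: 12.0
time: 28.0
tool_pos: [0.476, -0.3053, 0.1368]
tool_rot: [3.141, -0.001, -0.0]
contact_force: [-1.6, 1.1, 5.4]
opening: 0.0395
grip_force: 12.1
```

```bash
python3 -m jog '[[[-0.1,0,0,0,0],[0,0,0,0,0],[0.2,0,0,0,0],[0.5,0,0,0,0],[0.5,0,0,0,0]]]'
python3 -m jog '[[[0.5,0,0,0,0],[0.5,0,0,-0.01,0],[0.5,0,0,-0.03,0],[0.5,0,0,-0.06,0],[0.5,0,0,-0.1,0]]]'
python3 -m jog '[[[0.5,-0.01,0,-0.02,0],[0.5,-0.01,0,-0.03,0],[0.5,-0.01,0,-0.03,0],[0.5,-0.01,0,-0.03,0],[0.5,-0.01,0,-0.03,0]]]'
python3 - <<'E'
from fit import *
s=robot.observe();print(s['tool_pos'])
im,c=shot('wrist','pics/w13.png'); 
uv=proj(c,[(.476,-.305,.166)])[0]; h=cv2.cvtColor(im,cv2.COLOR_BGR2HSV);m=cv2.inRange(h,(0,0,60),(180,90,255));w=np.zeros_like(m);cv2.circle(w,tuple(int(x) for x in uv),17,255,-1);m&=w
n,l,q,ce=cv2.connectedComponentsWithStats(m);i=1+np.argmax(q[1:,4]);e=cv2.fitEllipse(cv2.convexHull(np.argwhere(l==i)[:,::-1].astype(np.int32)))
print(uv,q[i],e,onz(c,[e[0]],.166))
S=sil(c,(.476,-.305,.166),.02,.022,.048);k=mask('pics/w13.png','orange',S.mean(0),40);print(S.min(0),S.max(0),k.min(0),k.max(0))
h[...]=h; y=cv2.inRange(h,(22,120,80),(34,255,255));w=np.zeros_like(y);cv2.circle(w,tuple(int(x) for x in uv),45,255,-1);print('yellow px',cv2.countNonZero(y&w))
E
```

```text
time: 28.42
tool_pos: [0.476, -0.3053, 0.1357]
tool_rot: [-3.142, 0.0, -0.0]
contact_force: [0.3, 0.3, -0.5]
opening: 0.0611
grip_force: 0.0
time: 28.83
tool_pos: [0.4749, -0.3044, 0.2353]
tool_rot: [-3.138, 0.004, -0.0]
contact_force: [0.8, -0.2, -0.2]
opening: 0.0688
grip_force: 0.0
time: 29.25
tool_pos: [0.4656, -0.3047, 0.2639]
tool_rot: [-3.139, 0.002, -0.0]
contact_force: [-0.0, 0.2, -1.3]
opening: 0.0691
grip_force: 0.0
[ 0.46557964 -0.30473245  0.26393657]
[282.98209799 187.72665832] [269 172  29  29 650] ((283.10455322265625, 186.0546112060547), (28.038400650024414, 28.960336685180664), 93.02606201171875) [[ 0.47750389 -0.30510771  0.166     ]]
[260.01837 153.38383] [305.95416 209.41849] [261 156] [306 207]
yellow px 0
```

The feeder stands at about (0.4765, -0.305), within about 1 mm of the ring centre, with no yellow showing. Now the returns, white bottle (middle slot) first.

```bash
python3 -m jog '[[[0.5,0.003,-0.03,0,0],[0.5,0.007,-0.07,0,0],[0.5,0.011,-0.11,0,0],[0.5,0.015,-0.15,0,0],[0.5,0.019,-0.19,0,0]]]'
python3 -m jog '[[[0.5,0.004,-0.04,0,0],[0.5,0.008,-0.08,0,0],[0.5,0.012,-0.12,0,0],[0.5,0.016,-0.16,0,0],[0.5,0.02,-0.2,0,0]]]'
python3 -m jog '[[[0.5,0.005,-0.04,0,0],[0.5,0.01,-0.08,0,0],[0.5,0.015,-0.12,0,0],[0.5,0.021,-0.16,0,0],[0.5,0.027,-0.195,0,0]]]'
python3 -m jog '[[[0.5,0,-0.02,0,0],[0.5,0,-0.02,0,0],[0.5,0,-0.02,0,0],[0.5,0,-0.02,0,0],[0.5,0,-0.02,0,0]]]'
python3 - <<'E'
from fit import *
s=robot.observe();print(s['tool_pos'])
shot('wrist','pics/w14.png')
def cmpp(v,col,p,r=45):
    s=sil(load(v),p,.019,.019,.034);k=mask(v,col,s.mean(0),r); print(v,col,p,k.min(0)-s.min(0),k.max(0)-s.max(0))
cmpp('pics/w14.png','blue',(.532,.300,.154));cmpp('pics/w14.png','red',(.612,.297,.154));cmpp('pics/w14.png','yellow',(.452,.3025,.154))
E
```

```text
time: 29.72
tool_pos: [0.4844, -0.1133, 0.2642]
tool_rot: [-3.14, 0.003, -0.001]
contact_force: [1.2, -0.0, -0.7]
opening: 0.0688
grip_force: 0.0
time: 30.13
tool_pos: [0.5044, 0.0868, 0.2643]
tool_rot: [3.141, 0.003, -0.0]
contact_force: [0.3, -1.1, -0.7]
opening: 0.0688
grip_force: 0.0
time: 30.55
tool_pos: [0.5313, 0.2824, 0.2639]
tool_rot: [3.141, 0.003, 0.001]
contact_force: [0.1, -0.4, -0.3]
opening: 0.0686
grip_force: 0.0
time: 30.97
tool_pos: [0.5321, 0.2985, 0.2653]
tool_rot: [3.141, 0.001, -0.002]
contact_force: [-0.4, -0.4, 0.8]
opening: 0.069
grip_force: 0.0
[0.53211707 0.29845431 0.26529943]
pics/w14.png blue (0.532, 0.3, 0.154) [-1.00012207  1.77774048] [-0.30941772 -1.54452515]
pics/w14.png red (0.612, 0.297, 0.154) [3.7487793  0.12995148] [ 1.67724609 -3.12261963]
pics/w14.png yellow (0.452, 0.3025, 0.154) [0.58978271 0.49632263] [-1.59301758 -2.90298462]
```

```bash
python3 -m jog '[[[0.5,0,0,0.04,0],[0.5,0,0,0.08,0],[0.5,0,0,0.115,0],[0.5,0,0,0.145,0],[0.5,0,0,0.16,0]]]'
python3 -m jog '[[[0.5,0,0,0.004,0],[-0.5,0,0,0.004,0],[-0.5,0,0,0.004,0],[-0.5,0,0,0.004,0],[-0.5,0,0,0.004,0]]]' 20
python3 -m jog '[[[-0.5,0,0,0,0],[-0.5,0,0,0,0],[-0.5,0,0,0,0],[-0.5,0,0,0,0],[-0.5,0,0,0,0]]]' 30
python3 -m jog '[[[-0.5,0,0,-0.01,0],[-0.5,0,0,-0.03,0],[-0.5,0,0,-0.06,0],[-0.5,0,0,-0.095,0],[-0.5,0,0,-0.13,0]]]' 30
python3 -m jog '[[[-0.5,0,0,-0.025,0],[-0.5,0,0.005,-0.04,0],[-0.5,0,0.025,-0.04,0],[-0.5,-0.001,0.055,-0.04,0],[-0.5,-0.0025,0.09,-0.04,0]]]'
python3 -m jog '[[[-0.5,-0.001,0.035,0,0],[-0.5,-0.002,0.07,0,0],[-0.5,-0.003,0.105,0,0],[-0.5,-0.004,0.14,0,0],[-0.5,-0.005,0.175,0,0]]]'
python3 -m jog '[[[-0.5,-0.001,0.035,0,0],[-0.5,-0.002,0.065,0,0],[-0.5,-0.002,0.085,0,0],[-0.5,-0.002,0.0935,0,0],[-0.5,-0.002,0.0935,0,0]]]'
python3 -m jog '[[[-0.5,0,0,0.03,0],[-0.5,0,0,0.065,0],[-0.5,0,0,0.1,0],[-0.5,0,0,0.13,0],[-0.5,0,0,0.15,0]]]'
python3 -m jog '[[[-0.5,0,0,0.006,0],[-0.5,0,0,0.01,0],[-0.5,0,0,0.013,0],[-0.5,0,0,0.014,0],[-0.5,0,0,0.014,0]]]'
```

```text
time: 31.43
tool_pos: [0.5302, 0.2975, 0.1018]
tool_rot: [3.139, 0.006, -0.002]
contact_force: [-0.6, 0.2, -0.2]
opening: 0.0691
grip_force: 0.0
time: 31.85
tool_pos: [0.5331, 0.2999, 0.1036]
tool_rot: [-3.14, -0.003, -0.0]
contact_force: [-0.1, -0.3, -0.6]
opening: 0.0468
grip_force: 0.0
time: 32.27
tool_pos: [0.5327, 0.3001, 0.1029]
tool_rot: [-3.141, -0.002, -0.0]
contact_force: [-1.1, 1.3, 6.0]
opening: 0.0371
grip_force: 30.0
time: 32.68
tool_pos: [0.5312, 0.2993, 0.2325]
tool_rot: [3.14, 0.003, -0.0]
contact_force: [1.1, 1.9, -1.8]
opening: 0.0374
grip_force: 30.0
time: 33.1
tool_pos: [0.5289, 0.2098, 0.2716]
tool_rot: [3.142, 0.001, 0.002]
contact_force: [0.4, -0.8, -2.3]
opening: 0.0376
grip_force: 30.0
time: 33.52
tool_pos: [0.5237, 0.0332, 0.2718]
tool_rot: [3.142, 0.001, 0.0]
contact_force: [0.1, 0.3, -2.5]
opening: 0.0374
grip_force: 30.0
time: 33.93
tool_pos: [0.5222, -0.0604, 0.2716]
tool_rot: [3.141, 0.001, -0.003]
contact_force: [0.1, 0.0, -2.6]
opening: 0.0375
grip_force: 30.0
time: 34.35
tool_pos: [0.5208, -0.0567, 0.1188]
tool_rot: [-3.14, 0.004, 0.001]
contact_force: [-0.1, 0.5, -2.8]
opening: 0.0378
grip_force: 30.0
time: 34.77
tool_pos: [0.5233, -0.0587, 0.1089]
tool_rot: [3.141, -0.002, 0.0]
contact_force: [-0.3, -1.2, -1.7]
opening: 0.0372
grip_force: 30.0
```

```bash
python3 -m jog '[[[-0.5,0,0,0.001,0],[-0.5,0,0,0.0015,0],[-0.5,0,0,0.0015,0],[-0.5,0,0,0.0015,0],[-0.5,0,0,0.0015,0]]]'
python3 -m jog '[[[-0.1,0,0,0,0],[0,0,0,0,0],[0.5,0,0,0,0],[0.5,0,0,0,0],[0.5,0,0,0,0]]]'
python3 -m jog '[[[0.5,0,0,0,0],[0.5,0,0,0,0],[0.5,0,0,-0.02,0],[0.5,0,0,-0.05,0],[0.5,0,0,-0.09,0]]]' 
python3 -m jog '[[[0.5,0,0,-0.04,0],[0.5,0,0,-0.0635,0],[0.5,0,0,-0.0635,0],[0.5,0,0,-0.0635,0],[0.5,0,0,-0.0635,0]]]' 
python3 - <<'E'
from fit import *
shot('wrist','pics/w15.png')
def cmpp(v,col,p,r=45):
    s=sil(load(v),p,.019,.019,.034);k=mask(v,col,s.mean(0),r); print(v,col,p,k.min(0)-s.min(0),k.max(0)-s.max(0))
cmpp('pics/w8.png','blue',(.5225,-.0585,.158));cmpp('pics/w15.png','blue',(.5225,-.0585,.158))
print(robot.observe()['tool_pos'])
E
```

```text
time: 35.18
tool_pos: [0.5229, -0.0589, 0.1069]
tool_rot: [3.141, -0.001, -0.0]
contact_force: [-0.3, 0.4, 2.0]
opening: 0.0373
grip_force: 30.0
time: 35.6
tool_pos: [0.5225, -0.0588, 0.1063]
tool_rot: [3.142, -0.0, -0.0]
contact_force: [-0.5, 0.4, -0.2]
opening: 0.0612
grip_force: 0.0
time: 36.02
tool_pos: [0.5208, -0.0584, 0.195]
tool_rot: [-3.14, 0.006, -0.0]
contact_force: [0.9, 0.1, -0.6]
opening: 0.0685
grip_force: 0.0
time: 36.43
tool_pos: [0.5219, -0.0586, 0.2588]
tool_rot: [-3.141, 0.002, -0.0]
contact_force: [-0.7, 0.6, -0.8]
opening: 0.0686
grip_force: 0.0
pics/w8.png blue (0.5225, -0.0585, 0.158) [1.42636108 2.94287109] [-1.1635437  -1.91877747]
pics/w15.png blue (0.5225, -0.0585, 0.158) [2.04348755 2.34979248] [-1.72549438 -2.72807312]
[ 0.52176388 -0.05857352  0.25828168]
```

White bottle is back within 1 mm. Amber next.

```bash
python3 -m jog '[[[0.5,-0.005,-0.025,0,0],[0.5,-0.012,-0.06,0,0],[0.5,-0.019,-0.095,0,0],[0.5,-0.026,-0.13,0,0],[0.5,-0.032,-0.165,0,0]]]'
python3 -m jog '[[[0.5,-0.007,-0.035,0,0],[0.5,-0.014,-0.07,0,0],[0.5,-0.021,-0.105,0,0],[0.5,-0.028,-0.14,0,0],[0.5,-0.035,-0.175,0,0]]]'
python3 -m jog '[[[0.5,-0.0035,-0.021,0,0],[0.5,-0.0035,-0.021,0,0],[0.5,-0.0035,-0.021,0,0],[0.5,-0.0035,-0.021,0.03,0],[0.5,-0.0035,-0.021,0.06,0]]]'
python3 -m jog '[[[0.5,0,0,0.03,0],[0.5,0,0,0.06,0],[0.5,0,0,0.085,0],[0.5,0,0,0.097,0],[0.5,0,0,0.097,0]]]'
python3 -m jog '[[[0.5,0,0,0,0],[-0.5,0,0,0,0],[-0.5,0,0,0,0],[-0.5,0,0,0,0],[-0.5,0,0,0,0]]]' 20
python3 -m jog '[[[-0.5,0,0,0,0],[-0.5,0,0,0,0],[-0.5,0,0,0,0],[-0.5,0,0,0,0],[-0.5,0,0,0,0]]]' 30
python3 -m jog '[[[-0.5,0,0,-0.01,0],[-0.5,0,0,-0.03,0],[-0.5,0,0,-0.06,0],[-0.5,0,0,-0.095,0],[-0.5,0,0,-0.13,0]]]' 30
python3 -m jog '[[[-0.5,0,0,-0.025,0],[-0.5,0,0.005,-0.04,0],[-0.5,0,0.025,-0.04,0],[-0.5,0.001,0.055,-0.04,0],[-0.5,0.002,0.09,-0.04,0]]]'
python3 -m jog '[[[-0.5,0.001,0.035,0,0],[-0.5,0.002,0.07,0,0],[-0.5,0.003,0.105,0,0],[-0.5,0.004,0.14,0,0],[-0.5,0.005,0.175,0,0]]]'
python3 -m jog '[[[-0.5,0,0.02,0,0],[-0.5,0,0.034,0,0],[-0.5,0,0.034,0,0],[-0.5,0,0.034,0,0],[-0.5,0,0.034,0.02,0]]]'
python3 -m jog '[[[-0.5,0,0,0.03,0],[-0.5,0,0,0.065,0],[-0.5,0,0,0.1,0],[-0.5,0,0,0.125,0],[-0.5,0,0,0.14,0]]]'
python3 -m jog '[[[-0.5,0,0,0.003,0],[-0.5,0,0,0.005,0],[-0.5,0,0,0.005,0],[-0.5,0,0,0.005,0],[-0.5,0,0,0.005,0]]]'
```

```text
time: 36.9
tool_pos: [0.4892, 0.1075, 0.2581]
tool_rot: [3.141, 0.003, -0.001]
contact_force: [-0.4, 0.6, 0.6]
opening: 0.0687
grip_force: 0.0
time: 37.32
tool_pos: [0.4543, 0.2826, 0.258]
tool_rot: [3.14, 0.003, -0.0]
contact_force: [0.8, -0.7, 0.0]
opening: 0.0686
grip_force: 0.0
time: 37.73
tool_pos: [0.4531, 0.3014, 0.1997]
tool_rot: [-3.141, -0.003, -0.001]
contact_force: [-0.1, -1.0, -0.3]
opening: 0.0685
grip_force: 0.0
time: 38.15
tool_pos: [0.4502, 0.2995, 0.0991]
tool_rot: [3.138, 0.007, -0.002]
contact_force: [-0.1, -1.1, 0.1]
opening: 0.069
grip_force: 0.0
time: 38.57
tool_pos: [0.4526, 0.3023, 0.1037]
tool_rot: [-3.141, -0.002, -0.0]
contact_force: [0.9, -0.3, -0.9]
opening: 0.0465
grip_force: 0.0
time: 38.98
tool_pos: [0.4524, 0.3025, 0.1032]
tool_rot: [-3.141, -0.001, -0.0]
contact_force: [-0.3, 1.2, 4.7]
opening: 0.0378
grip_force: 30.0
time: 39.4
tool_pos: [0.4512, 0.3017, 0.2336]
tool_rot: [3.14, 0.003, -0.0]
contact_force: [0.7, 1.1, -3.1]
opening: 0.0374
grip_force: 30.0
time: 39.82
tool_pos: [0.4533, 0.212, 0.2727]
tool_rot: [3.141, 0.001, 0.002]
contact_force: [1.4, -0.6, -3.2]
opening: 0.0376
grip_force: 30.0
time: 40.23
tool_pos: [0.4581, 0.0356, 0.2728]
tool_rot: [3.141, 0.001, -0.0]
contact_force: [0.4, -0.7, -3.5]
opening: 0.0373
grip_force: 30.0
time: 40.65
tool_pos: [0.4608, 0.0035, 0.2556]
tool_rot: [3.141, -0.007, -0.0]
contact_force: [0.7, -0.3, -2.4]
opening: 0.0373
grip_force: 30.0
time: 41.07
tool_pos: [0.457, 0.0048, 0.1099]
tool_rot: [-3.141, 0.005, 0.001]
contact_force: [-1.3, 0.2, -3.0]
opening: 0.0373
grip_force: 30.0
time: 41.48
tool_pos: [0.4598, 0.0033, 0.1089]
tool_rot: [3.141, -0.002, 0.0]
contact_force: [-0.1, 0.3, -3.0]
opening: 0.0374
grip_force: 30.0
```

```bash
python3 -m jog '[[[-0.5,0,0,0.001,0],[-0.5,0,0,0.0015,0],[-0.5,0,0,0.0015,0],[-0.5,0,0,0.0015,0],[-0.5,0,0,0.0015,0]]]'
python3 -m jog '[[[-0.1,0,0,0,0],[0,0,0,0,0],[0.5,0,0,0,0],[0.5,0,0,0,0],[0.5,0,0,0,0]]]'
python3 -m jog '[[[0.5,0,0,0,0],[0.5,0,0,0,0],[0.5,0,0,-0.02,0],[0.5,0,0,-0.05,0],[0.5,0,0,-0.09,0]]]' 
python3 -m jog '[[[0.5,0,0,-0.04,0],[0.5,0,0,-0.0635,0],[0.5,0,0,-0.0635,0],[0.5,0,0,-0.0635,0],[0.5,0,0,-0.0635,0]]]' 
python3 - <<'E'
from fit import *
shot('wrist','pics/w16.png')
def cmpp(v,col,p,r=45):
    s=sil(load(v),p,.019,.019,.034);k=mask(v,col,s.mean(0),r); print(v,col,p,k.min(0)-s.min(0),k.max(0)-s.max(0))
for v in('pics/w7.png','pics/w16.png'): cmpp(v,'yellow',(.459,.0035,.158))
print(robot.observe()['tool_pos'])
E
```

```text
time: 41.9
tool_pos: [0.4597, 0.0032, 0.1072]
tool_rot: [3.141, -0.002, -0.0]
contact_force: [-1.6, 2.0, 6.2]
opening: 0.0374
grip_force: 30.0
time: 42.32
tool_pos: [0.459, 0.0032, 0.1062]
tool_rot: [3.142, 0.0, -0.0]
contact_force: [-0.2, -0.8, 0.1]
opening: 0.061
grip_force: 0.0
time: 42.73
tool_pos: [0.4573, 0.0034, 0.1953]
tool_rot: [-3.141, 0.006, -0.0]
contact_force: [1.0, 0.1, -0.0]
opening: 0.0685
grip_force: 0.0
time: 43.15
tool_pos: [0.4584, 0.0033, 0.2588]
tool_rot: [-3.141, 0.002, -0.0]
contact_force: [0.7, 0.3, -0.2]
opening: 0.0687
grip_force: 0.0
pics/w7.png yellow (0.459, 0.0035, 0.158) [0.65341187 1.40612793] [-0.7666626  -2.29011536]
pics/w16.png yellow (0.459, 0.0035, 0.158) [0.13110352 0.36477661] [ 0.37307739 -2.69729614]
[0.45823694 0.00334726 0.25840916]
```

```bash
python3 -m jog '[[[0.5,0.013,-0.025,0,0],[0.5,0.03,-0.06,0,0],[0.5,0.047,-0.09,0,0],[0.5,0.063,-0.12,0,0],[0.5,0.08,-0.15,0,0]]]'
python3 -m jog '[[[0.5,0.017,-0.035,0,0],[0.5,0.034,-0.07,0,0],[0.5,0.051,-0.1,0,0],[0.5,0.063,-0.125,0,0],[0.5,0.073,-0.1435,0,0]]]'
python3 -m jog '[[[0.5,0,0,0,0],[0.5,0,0,0,0],[0.5,0,0,0,0],[0.5,0,0,0.03,0],[0.5,0,0,0.06,0]]]'
python3 -m jog '[[[0.5,0,0,0.03,0],[0.5,0,0,0.06,0],[0.5,0,0,0.08,0],[0.5,0,0,0.089,0],[0.5,0,0,0.089,0]]]'
python3 -m jog '[[[0.5,0,0,0,0],[0.5,0,0,0,0],[-0.5,0,0,0,0],[-0.5,0,0,0,0],[-0.5,0,0,0,0]]]' 20
python3 -m jog '[[[-0.5,0,0,0,0],[-0.5,0,0,0,0],[-0.5,0,0,0,0],[-0.5,0,0,0,0],[-0.5,0,0,0,0]]]' 30
python3 -m jog '[[[-0.5,0,0,0,0],[-0.5,0,0,-0.01,0],[-0.5,0,0,-0.03,0],[-0.5,0,0,-0.06,0],[-0.5,0,0,-0.095,0]]]' 30
python3 -m jog '[[[-0.5,0,0,-0.03,0],[-0.5,0,0,-0.06,0],[-0.5,0,0,-0.08,0],[-0.5,0,0,-0.085,0],[-0.5,0,0,-0.085,0]]]' 30
```

```text
time: 43.62
tool_pos: [0.5389, 0.1547, 0.2579]
tool_rot: [3.141, 0.003, -0.0]
contact_force: [0.3, -1.0, 0.3]
opening: 0.0689
grip_force: 0.0
time: 44.03
tool_pos: [0.6119, 0.2991, 0.2567]
tool_rot: [3.141, 0.004, 0.001]
contact_force: [-1.0, 0.0, -0.6]
opening: 0.0688
grip_force: 0.0
time: 44.45
tool_pos: [0.6129, 0.2957, 0.2013]
tool_rot: [-3.14, -0.005, -0.002]
contact_force: [0.1, -0.9, -0.5]
opening: 0.0688
grip_force: 0.0
time: 44.87
tool_pos: [0.6107, 0.2951, 0.1086]
tool_rot: [3.14, 0.004, -0.001]
contact_force: [-0.1, -0.2, -0.5]
opening: 0.0685
grip_force: 0.0
time: 45.28
tool_pos: [0.6125, 0.2969, 0.1119]
tool_rot: [-3.141, -0.002, -0.0]
contact_force: [-0.2, 0.6, 0.2]
opening: 0.0534
grip_force: 0.0
time: 45.7
tool_pos: [0.6122, 0.2964, 0.111]
tool_rot: [3.141, -0.0, -0.0]
contact_force: [0.1, -2.5, 1.6]
opening: 0.0375
grip_force: 30.0
time: 46.12
tool_pos: [0.6106, 0.2966, 0.2045]
tool_rot: [3.14, 0.006, 0.0]
contact_force: [0.7, 1.3, -2.7]
opening: 0.0374
grip_force: 30.0
time: 46.53
tool_pos: [0.6124, 0.2971, 0.2922]
tool_rot: [-3.14, -0.003, 0.0]
contact_force: [0.9, 1.4, -3.8]
opening: 0.0375
grip_force: 30.0
```

```bash
python3 -m jog '[[[-0.5,-0.007,0.02,0,0],[-0.5,-0.019,0.05,0,0],[-0.5,-0.031,0.08,0,0],[-0.5,-0.043,0.11,0,0],[-0.5,-0.055,0.14,0,0]]]'
python3 -m jog '[[[-0.5,-0.012,0.03,0,0],[-0.5,-0.024,0.06,0,0],[-0.5,-0.034,0.0915,0,0],[-0.5,-0.034,0.0915,0,0],[-0.5,-0.034,0.0915,0,0]]]'
python3 -m jog '[[[-0.5,0,0,0.03,0],[-0.5,0,0,0.065,0],[-0.5,0,0,0.1,0],[-0.5,0,0,0.13,0],[-0.5,0,0,0.155,0]]]'
python3 -m jog '[[[-0.5,0,0,0.01,0],[-0.5,0,0,0.015,0],[-0.5,0,0,0.018,0],[-0.5,0,0,0.0195,0],[-0.5,0,0,0.0195,0]]]'
python3 -m jog '[[[-0.5,0,0,0.001,0],[-0.5,0,0,0.0015,0],[-0.5,0,0,0.0015,0],[-0.5,0,0,0.0015,0],[-0.5,0,0,0.0015,0]]]'
```

```text
time: 46.95
tool_pos: [0.5551, 0.1555, 0.2879]
tool_rot: [3.141, 0.005, 0.0]
contact_force: [0.4, -0.8, -3.4]
opening: 0.0375
grip_force: 30.0
time: 47.37
tool_pos: [0.5219, 0.064, 0.2891]
tool_rot: [-3.141, 0.003, -0.003]
contact_force: [0.0, 0.5, -2.5]
opening: 0.0372
grip_force: 30.0
time: 47.78
tool_pos: [0.5213, 0.0666, 0.132]
tool_rot: [-3.141, 0.005, 0.001]
contact_force: [-0.5, 0.7, -3.3]
opening: 0.0375
grip_force: 30.0
time: 48.2
tool_pos: [0.5239, 0.0654, 0.1172]
tool_rot: [3.142, -0.002, 0.0]
contact_force: [-0.1, -0.4, -2.7]
opening: 0.0374
grip_force: 30.0
time: 48.62
tool_pos: [0.5232, 0.0652, 0.1151]
tool_rot: [3.142, -0.001, -0.0]
contact_force: [0.1, -0.7, -3.4]
opening: 0.0372
grip_force: 30.0
```

Still hanging, so down another millimetre, then release and check.

```bash
python3 -m jog '[[[-0.5,0,0,0.001,0],[-0.5,0,0,0.001,0],[-0.5,0,0,0.001,0],[-0.5,0,0,0.001,0],[-0.5,0,0,0.001,0]]]'
python3 -m jog '[[[-0.1,0,0,0,0],[0,0,0,0,0],[0.5,0,0,0,0],[0.5,0,0,0,0],[0.5,0,0,0,0]]]'
python3 -m jog '[[[0.5,0,0,0,0],[0.5,0,0,0,0],[0.5,0,0,-0.02,0],[0.5,0,0,-0.05,0],[0.5,0,0,-0.09,0]]]' 
python3 -m jog '[[[0.5,0,0,-0.04,0],[0.5,0,0,-0.0565,0],[0.5,0,0,-0.0565,0],[0.5,0,0,-0.0565,0],[0.5,0,0,-0.0565,0]]]' 
python3 -m jog '[[[0.5,-0.01,0.03,-0.03,0],[0.5,-0.02,0.06,-0.06,0],[0.5,-0.023,0.0685,-0.097,0],[0.5,-0.023,0.0685,-0.097,0],[0.5,-0.023,0.0685,-0.097,0]]]' 
python3 - <<'E'
from fit import *
im,_=shot('wrist','pics/w17.png');b,_=shot('scene','pics/s17.png')
def cmpp(v,col,p,r=45):
    s=sil(load(v),p,.019,.019,.034);k=mask(v,col,s.mean(0),r); print(v,col,p,(k.min(0)-s.min(0)).round(1),(k.max(0)-s.max(0)).round(1))
for q in(('red',(.523,.0655,.158)),('blue',(.5225,-.0585,.158)),('yellow',(.459,.0035,.158))):
    for v in('pics/w1.png','pics/w17.png'): cmpp(v,*q)
print(robot.observe()['tool_pos'])
cv2.imwrite('pics/c17.png',np.vstack([cv2.resize(b[110:330,50:450],(600,330)),cv2.resize(im[:250],(600,268))]))
E
```

```text
time: 49.03
tool_pos: [0.5238, 0.065, 0.1149]
tool_rot: [3.141, -0.002, -0.0]
contact_force: [-1.2, -0.6, 5.0]
opening: 0.0374
grip_force: 30.0
time: 49.45
tool_pos: [0.523, 0.0652, 0.1137]
tool_rot: [3.142, 0.0, -0.0]
contact_force: [-0.4, 0.1, -0.5]
opening: 0.0615
grip_force: 0.0
time: 49.87
tool_pos: [0.5213, 0.0652, 0.2025]
tool_rot: [-3.142, 0.006, -0.0]
contact_force: [0.7, -0.8, -0.5]
opening: 0.0691
grip_force: 0.0
time: 50.28
tool_pos: [0.5224, 0.0652, 0.259]
tool_rot: [3.142, 0.002, -0.0]
contact_force: [-0.4, -0.6, 0.1]
opening: 0.0688
grip_force: 0.0
time: 50.7
tool_pos: [0.5004, -0.004, 0.3578]
tool_rot: [3.141, -0.002, -0.002]
contact_force: [-1.0, -0.6, -0.8]
opening: 0.069
grip_force: 0.0
pics/w1.png red (0.523, 0.0655, 0.158) [1.1 1.2] [-2.3 -1.8]
pics/w17.png red (0.523, 0.0655, 0.158) [1.4 0.8] [-1.  -2.3]
pics/w1.png blue (0.5225, -0.0585, 0.158) [2.2 1.9] [-1.2 -2.1]
pics/w17.png blue (0.5225, -0.0585, 0.158) [2.5 1.7] [-0.9 -1.3]
pics/w1.png yellow (0.459, 0.0035, 0.158) [0.1 1. ] [-0.1 -2.8]
pics/w17.png yellow (0.459, 0.0035, 0.158) [0.4 0.8] [ 0.2 -3. ]
[ 0.49958733 -0.00307907  0.35531737]
```

View pics/c17.png

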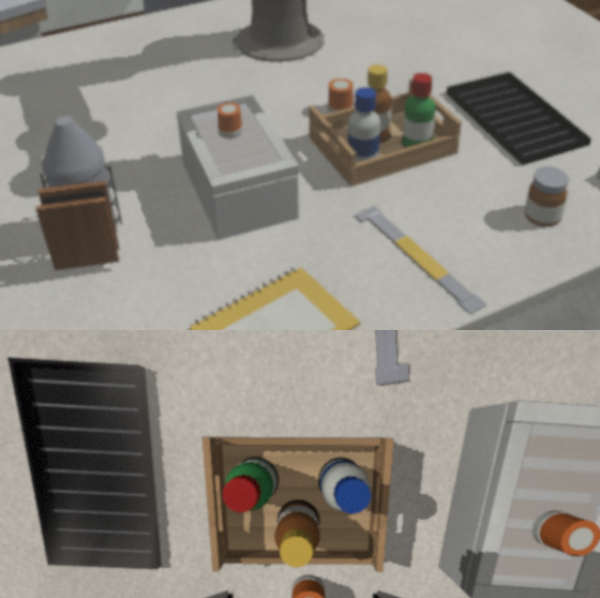

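All three bottles stand on their original spots to within about 1 mm. The feeder stands on the nuc (scene crop 229,118), the tray is empty, and the jar, hive tool and smoker look untouched. The gripper is clear at z = 0.355.

```bash
python3 -c "
from cell import robot
print(robot.hand_in())"
```

```text
the job is handed in; nothing more can be done
None
```

The job is handed in at about 51 s: the feeder stands over the feed hole, about 1 mm off centre, all three bottles are back upright within about 1 mm of their starting spots, and in the last pictures the honey jar, hive tool and smoker look untouched.

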